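Cross-tighten the practice jaw's clamp plate

ROBOT

A 6-joint arm with a two-finger parallel gripper is mounted at the origin on the work surface. World frame = base frame: x ahead of the robot, y to its left, z up, the work surface at z = 0. Lengths are in m, angles in rad, forces in N, time in s.
With the tool pointing down it reaches from about 0.225 to 0.725 m from the base axis. Payload 3.1 kg.
Tool frame: the origin (TCP) lies midway between the tips of the shut fingers; the grasp point (between the pads) lies 19 mm behind it; z points along the fingers, y is the line along which they close (so a half turn about z gives the same grasp; the last joint's range is limited). The gripper opens to 85 mm and grips with 20 to 120 N. Pads are 22 mm wide; open, the fingers measure 114 mm over their backs; the gripper's body (76 mm by 85 mm) begins 54 mm behind the grasp point. The pads swing forward as they close: fully open they stand 13 mm farther back than shut.
Start: joints at [-1.41, 0.048, 0.099, 1.622, 0, 1.443], TCP at [0.15, -0.503, 0.231] pointing down, gripper open.
Joint ranges: [-2.91, 2.91], [-0.99, 1.94], [-1.21, 1.42], [-2.12, 2.29], [-1.49, 1.47], [-3.14, 3.14]. Speed limits (rad/s): [2.79, 2.79, 3.14, 3.14, 3.14, 3.14].

INTERFACE

Orientations are given as a unit quaternion [x, y, z, w].
In Python, from cell import * gives the robot as it stands.
- The arm moves only by the shell command python3 -m inch 'ROWS' [FORCE]. ROWS is JSON, a list that holds one entry, the list of rows, each a list of 7 numbers: the opening, from 0 (shut) to 1 (fully open), then the shift along the tool's x, y, z each as a share of 25 cm, from -1 to 1, then the turn, a rotation vector about the tool's x, y, z each as a share of 90 degrees, from -1 to 1. In form: [[[gripper, x, y, z, ax, ay, az], ...]]. A call has exactly 8 rows; each row is the pose to reach, as a shift and turn from the pose commanded when the call began, along the tool's axes at that moment; what a row does not reach only later rows make up. A row lasts 1/10 s, in which the tool goes at most 50 mm and 8.59 degrees, less where a joint would pass 70% of its speed; a pose out of reach is approached as far as the arm can. A call with a number of a shift or a turn outside -1 to 1 is refused whole. A call with a gripper value outside its range is refused whole. The fingers move at their own pace and stop on an object; FORCE is the grip in N (left out, the last holds). Time passes only in rows, so rows that repeat a pose let the fingers close, or fill a call up. It gives the time, the measured TCP pose, the force, the opening and the grip force at its end, in the units of the state.
- get_state(): the state, without advancing time (a new reading comes with each control period).
- camera(name): name is "scene" or "top"; returns a dict with "color" (420x560x3 uint8, red, green, blue), "depth" (420x560 float32, m along the optical axis (not along the pixel's ray), 0 where there is no reading), "intrinsics" (3x3 intrinsics, pixels), "k1" (the pictures are not rectified: a ray, as slopes to the right and down, at radius r is drawn at 1 + k1 r^2 times it, then the intrinsics apply), "extrinsics" (4x4, takes a point from camera to world coordinates). Camera axes: x right, y down, z forward; pixel columns grow to the right and rows downward; lengths in m; the calibration is good to about 2 mm. A picture is of the moment at which its call begins.
- close_job(): hands the job in; it is judged then, once.
The state is a dict: "t": time; "joint_pos": joint angles; "qvel": joint speeds; "effort": joint torques, N m; "ee_pos": TCP position; "tcp_rot": TCP orientation; "wrist_force": force on the tool from outside, world axes, zero at the start; "wrist_torque": the same for the moment, N m; "width": finger opening in m; "finger_force": force on a finger pad.
Only numpy, scipy, OpenCV 4.12 (cv2) and the standard library are available. Lean on these libraries where they do the work, as an engineer would, in place of code of your own. Each camera call takes 0.05 s, during which the arm holds its last target. There are 200 camera calls.

TASK

Take the T-handle wrench from its stand and tighten the four square-head screws of the jaw holder's clamp plate crosswise in two passes, always following a screw with the one opposite it: in the first pass turn each clockwise until its red pointer stands in the orange band, then in the second pass turn each home to its stop at the green mark. Touch the holder and its screws only with the wrench, leave the vials and the bur block alone, and finally stand the wrench back upright in its stand and let go.

Things in the scene. Friction and masses are not known exactly. Their poses are not given: they have to be found in the camera images.
- jaw_holder: Fixed holder of a dental practice jaw: grey base and aluminium clamp plate, 170 x 170 mm, plate top 52 mm above the table, tooth tips 54 mm. Origin: centre of its underside, z up. Brass square-head screws 1, 2, 3, 4 stand at x, y = (58, 58), (58, -58), (-58, -58), (-58, 58) mm; 1 is opposite 3, 2 opposite 4. Beside each the plate has an orange band and, further clockwise, a green mark.
- wrench_stand: Fixed white stand: foot 80 x 80 x 8 mm carrying a square well, 44 x 44 mm inside, walls 7 mm, rim 38 mm and inner floor 8 mm above the table. Origin at the centre of its underside; the well is centred on it, its sides along x and y.
- wrench: T-handle socket wrench, about 160 g, upright in the stand. Origin: centre of the socket's mouth (lowest face), z up the stem. Socket 35 x 35 mm outside, with a 27 x 27 mm square opening 18 mm deep, sides along x and y. Stem 12 mm thick. Blue handle bar 74 mm along x, 20 mm thick along y (grip across y), 61 to 91 mm above the origin.
- wrench_handle (a point): Centre of the wrench's blue handle bar, 76 mm above the wrench's origin.
- vial_a: Loose clear vial with white cap, 32 mm wide, 68 mm tall, origin under its centre; a bystander.
- vial_b: A second such vial; a bystander.
- bur_block: Loose white block with drill burs, 70 x 100 x 28 mm (burs to 48 mm), origin under its centre; a bystander.
- screw_1_top (a point): Top centre of screw 1, 70 mm above the table; turns with the screw. Head 22 mm square from 55 to 64 mm above the table, then a cone from 22 mm across to 8 mm across at 70 mm, sides along the point's x and y. Below it a round flange, 33 mm across, 52 to 55 mm above the table, with a red pointer along the point's +y.
- screw_1 (a joint): Turn of the screw, rad, growing clockwise from above (tightening): at 0 the pointer is along the holder's +y, at 1.57 along +x. Starts at 0 to 0.3; orange band 0.65 to 1.2; stop at 1.75, mid green mark. It does not sink, stays where left, resists with about 0.1 N m. The socket has about 0.27 rad of play either way on the head before driving it.
- screw_2_top (a point): Top centre of screw 2, 70 mm above the table; turns with the screw. Head 22 mm square from 55 to 64 mm above the table, then a cone from 22 mm across to 8 mm across at 70 mm, sides along the point's x and y. Below it a round flange, 33 mm across, 52 to 55 mm above the table, with a red pointer along the point's +y.
- screw_2 (a joint): Turn of the screw, rad, growing clockwise from above (tightening): at 0 the pointer is along the holder's +y, at 1.57 along +x. Starts at 0 to 0.3; orange band 0.65 to 1.2; stop at 1.75, mid green mark. It does not sink, stays where left, resists with about 0.1 N m. The socket has about 0.27 rad of play either way on the head before driving it.
- screw_3_top (a point): Top centre of screw 3, 70 mm above the table; turns with the screw. Head 22 mm square from 55 to 64 mm above the table, then a cone from 22 mm across to 8 mm across at 70 mm, sides along the point's x and y. Below it a round flange, 33 mm across, 52 to 55 mm above the table, with a red pointer along the point's +y.
- screw_3 (a joint): Turn of the screw, rad, growing clockwise from above (tightening): at 0 the pointer is along the holder's +y, at 1.57 along +x. Starts at 0 to 0.3; orange band 0.65 to 1.2; stop at 1.75, mid green mark. It does not sink, stays where left, resists with about 0.1 N m. The socket has about 0.27 rad of play either way on the head before driving it.
- screw_4_top (a point): Top centre of screw 4, 70 mm above the table; turns with the screw. Head 22 mm square from 55 to 64 mm above the table, then a cone from 22 mm across to 8 mm across at 70 mm, sides along the point's x and y. Below it a round flange, 33 mm across, 52 to 55 mm above the table, with a red pointer along the point's +y.
- screw_4 (a joint): Turn of the screw, rad, growing clockwise from above (tightening): at 0 the pointer is along the holder's +y, at 1.57 along +x. Starts at 0 to 0.3; orange band 0.65 to 1.2; stop at 1.75, mid green mark. It does not sink, stays where left, resists with about 0.1 N m. The socket has about 0.27 rad of play either way on the head before driving it.
Mind the look-alikes: they are no part of the job. Of the things like the wrench, leave any that is black, turquoise or yellow; of the rest the larger one is meant.

How it is judged:
On the way, in this order (a step that is already met when the one before it is completed fails the run):
1. first pass done: every screw turned into the orange band, none beyond it (value of joint screw_1 between 0.6 and 1.3 rad and value of joint screw_2 between 0.6 and 1.3 rad and value of joint screw_3 between 0.6 and 1.3 rad and value of joint screw_4 between 0.6 and 1.3 rad), for 0.1 s.
2. second pass done: every screw turned home to its stop (value of joint each of screw_1, screw_2, screw_3, screw_4 above 1.6 rad), for 0.1 s.
At the end, for the whole second after the job is handed in: All four screws are turned to at least 1.6 rad (stop at 1.75), and the wrench stands released and at rest in its stand: within 6 mm of the well's centre, its socket within 4 mm of the well's floor, tilted less than 0.1 rad (all of step 2 and horizontal distance between wrench and wrench_stand below 0.006 m and z of wrench in the frame of wrench_stand below 0.012 m and angle between wrench's own z axis and vertical below 0.1 rad and linear speed of wrench below 0.02 m/s); the robot touches nothing.
It fails at once if first pass out of cross order: two neighbouring screws brought past 0.6 rad while the other two are still below 0.45 ((value of joint each of screw_1, screw_2 above 0.6 rad and value of joint each of screw_3, screw_4 below 0.45 rad) or (value of joint each of screw_2, screw_3 above 0.6 rad and value of joint each of screw_4, screw_1 below 0.45 rad) or (value of joint each of screw_3, screw_4 above 0.6 rad and value of joint each of screw_1, screw_2 below 0.45 rad) or (value of joint each of screw_4, screw_1 above 0.6 rad and value of joint each of screw_2, screw_3 below 0.45 rad)).
It fails at once if second pass out of cross order: two neighbouring screws brought past 1.55 rad while the other two are still below 1.35 ((value of joint each of screw_1, screw_2 above 1.55 rad and value of joint each of screw_3, screw_4 below 1.35 rad) or (value of joint each of screw_2, screw_3 above 1.55 rad and value of joint each of screw_4, screw_1 below 1.35 rad) or (value of joint each of screw_3, screw_4 above 1.55 rad and value of joint each of screw_1, screw_2 below 1.35 rad) or (value of joint each of screw_4, screw_1 above 1.55 rad and value of joint each of screw_2, screw_3 below 1.35 rad)).
It fails at once if a screw turned past 1.35 rad, beyond the orange band, before all four have reached 0.6 (value of joint any of screw_1, screw_2, screw_3, screw_4 above 1.35 rad and value of joint any of screw_1, screw_2, screw_3, screw_4 below 0.6 rad).
It fails at once if the fingers pressed on the jaw holder or its screws (contact force between the fingers and jaw_holder above 1 N).
It fails at once if a vial or the bur block moved more than 15 mm (distance of any of vial_a, vial_b, bur_block from where it was at the start of the episode above 0.015 m).
It also fails if it takes over 72 s, if anything falls off the work surface, if the arm or the gripper's body presses on something with over 40 N, if the wrist force passes 120 N, or if a joint passes its speed limit or range.

## Working session

There is one attempt and no reset: what is moved stays moved. The work goes in short steps, Python scripts to look and compute and a shell command to move; the robot and the scene stay as the last step left them, time stands still between calls to the robot, and variables do not carry over. Pictures are saved under pics/ and viewed, at most 10 in all, crops included, and the job is handed in when it is done.

```bash
ls; mkdir -p pics; python3 - <<'E'
from cell import *
import cv2,numpy as np
s=get_state();print(s)
for n in("scene","top"):
    c=camera(n);cv2.imwrite(f"pics/{n}0.png",c["color"][:,:,::-1]);np.savez(f"{n}0.npz",**c);print(n,c["intrinsics"],c["k1"],c["extrinsics"])
E
```

```text
pics
{'t': 0.0, 'joint_pos': array([-1.40981326e+00,  4.87082858e-02,  9.75462485e-02,  1.62197984e+00,
       -1.50099761e-06,  1.44300825e+00]), 'qvel': array([ 0.00185455, -0.00286902,  0.00028622, -0.00015933, -0.00130382,
        0.00214321]), 'effort': array([ 1.08327520e-03, -3.38785243e+01,  3.20013499e+01,  2.02361040e-02,
       -7.16817317e-05, -3.99014795e-06]), 'ee_pos': array([ 0.14939972, -0.50264623,  0.23011337]), 'tcp_rot': array([ 9.89593819e-01,  1.43884324e-01, -2.02146488e-05, -1.17260238e-03]), 'wrist_force': array([-0.40237044, -0.3420373 , -0.95911435]), 'wrist_torque': array([-0.03215657, -0.03352364,  0.03319719]), 'finger_force': 0.0, 'width': 0.0851354211749991}
scene [[512.35471661   0.         278.55125229]
 [  0.         512.35471661 206.97162929]
 [  0.           0.           1.        ]] -0.06717727449580307 [[-0.61668944  0.50477968 -0.60406258  1.34291056]
 [ 0.78695003  0.41489775 -0.4566941   0.67041096]
 [ 0.02009431 -0.7570055  -0.65309945  0.92723458]
 [ 0.          0.          0.          1.        ]]
top [[416.3453325    0.         281.42644566]
 [  0.         416.3453325  213.07542276]
 [  0.           0.           1.        ]] -0.09967656695235681 [[-0.01335721 -0.99375578  0.11077474  0.47541304]
 [-0.99990587  0.01362228  0.00163633  0.07628602]
 [-0.00313512 -0.11074246 -0.99384419  1.04688498]
 [ 0.          0.          0.          1.        ]]
```

View pics/top0.png

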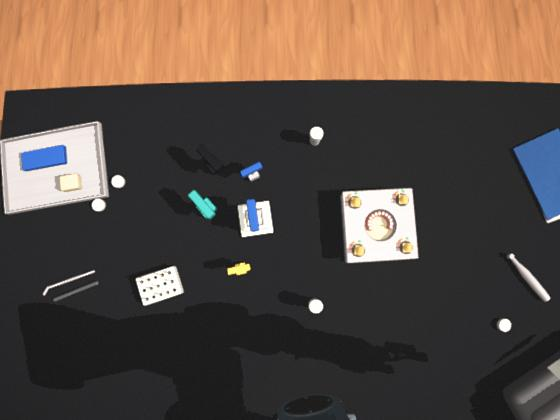

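View pics/scene0.png

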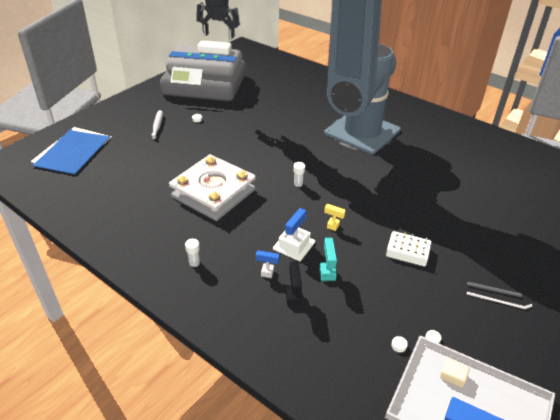

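The top view shows the holder at about (380,225), the blue wrench in its stand at (255,217), the vials at (316,135) and (316,306), and the bur block at (160,286). The scene view agrees with this.

```bash
cat > h.py <<'E'
import numpy as np,cv2
def cloud(c):
    "HxWx3 world points"
    K=c["intrinsics"];k=float(c["k1"]);h,w=c["depth"].shape
    u,v=np.meshgrid(np.arange(w),np.arange(h))
    n=cv2.undistortPoints(np.stack([u,v],-1).reshape(-1,1,2).astype(float),K,np.array([k,0,0,0,0])).reshape(h,w,2)
    d=c["depth"][...,None]
    p=np.concatenate([n*d,d],-1)
    E=c["extrinsics"];P=p@E[:3,:3].T+E[:3,3];P[c["depth"]==0]=np.nan
    return P
def hsv(c): return cv2.cvtColor(np.ascontiguousarray(c["color"]),cv2.COLOR_RGB2HSV)
def rect(p):
    (cx,cy),s,a=cv2.minAreaRect((p[:,:2]*1000).astype(np.float32));return np.round([cx,cy,*s,a],1)
E
cat > m.py <<'E'
import sys;from h import *
for n in("top","scene"):
    c=dict(np.load(n+"0.npz"));P=cloud(c);H=hsv(c);x,y,z=np.moveaxis(P,2,0)
    hue,s,v=[H[...,i] for i in range(3)]
    blue=(hue>100)&(hue<125)&(s>150)&(v>60)
    def cl(mask,lab,mn=8):
        k,L,st,ce=cv2.connectedComponentsWithStats(mask.astype(np.uint8))
        for i in range(1,k):
            if st[i,4]>=mn: p=P[L==i];print(n,lab,np.round(ce[i]),st[i,4],"rect",rect(p),"med",np.round(np.nanmedian(p,0)*1000,1))
    reg=(x>.1)&(x<.75)&(abs(y)<.5)
    cl(blue&(z>.085)&(z<.12)&reg,"bar top")
    cl((z>.046)&(z<.058)&(s<60)&(v>120)&reg,"plate",300)
    cl((z>.033)&(z<.043)&(s<60)&(v>120)&reg,"rim",20)
    cl((z>.055)&(z<.08)&(s>80)&(hue<35)&reg,"brass")
    cl((z>.058)&(z<.08)&(s<60)&(v>120)&reg,"cap",20)
    cl((z>.004)&(z<.013)&(s<60)&(v>120)&reg,"foot",20)
E
python3 m.py
```

```text
top bar top [252. 215.] 235 rect [578.6 145.8  72.1  18.8   7.4] med [577.8 145.3  97.9]
top plate [380. 225.] 3505 rect [ 555.5 -160.1  169.1  172.7    2.2] med [ 555.1 -158.8   51.1]
top rim [263. 216.] 105 rect [580.6 126.4  58.1  20.9   8.1] med [581.5 120.8  36.8]
top rim [244. 219.] 85 rect [574.9 167.1  57.4  13.1   7.7] med [574.7 169.5  36.5]
top rim [377. 229.] 271 rect [ 547.  -151.7   49.1   47.    31. ] med [ 545.4 -154.3   36.4]
top brass [402. 199.] 91 rect [ 615.4 -214.3   21.    24.3   84.4] med [ 614.4 -212.9   64.6]
top brass [355. 202.] 86 rect [610.8 -99.6  22.   23.   87.1] med [609.  -98.   64.7]
top brass [406. 247.] 89 rect [ 498.9 -218.8   21.    21.4   88.9] med [ 499.6 -216.6   65.2]
top brass [359. 250.] 87 rect [ 494.9 -104.1   21.7   23.    79.6] med [ 494.7 -103.1   64.8]
top brass [238. 268.] 138 rect [455.7 181.5  14.   52.5  11.8] med [456.4 181.7  63.6]
top cap [316. 306.] 154 rect [367.4   1.5  30.2  30.3   0. ] med [366.6   0.7  67. ]
top cap [524. 399.] 33 rect [ 130.1 -495.3   13.    17.1   33.6] med [ 130.5 -494.4   68.7]
top foot [120. 182.] 
[... 1534 characters left out ...]
] 81 rect [369.4   3.6  30.1  29.8  10.3] med [371.8   3.9  67.8]
scene foot [196. 119.] 31 rect [ 307.9 -478.2   22.9   37.4   10.1] med [ 309.1 -472.1    9.5]
scene foot [176. 195.] 28 rect [ 636.8 -225.7   40.8   18.2   67.6] med [ 639.9 -227.8   11.5]
scene foot [194. 206.] 60 rect [ 638.4 -154.3   11.5   92.9    5.4] med [ 639.9 -151.4   11.1]
scene foot [214. 216.] 24 rect [633.5 -82.4  19.3  37.8  41. ] med [636.  -81.6   9.1]
scene foot [295. 250.] 282 rect [580.6 145.   85.9  82.3   9.1] med [607.5 171.    8.6]
scene foot [406. 259.] 103 rect [448.6 393.6   8.5  98.5  16.6] med [447.7 393.9   8.4]
scene foot [266. 274.] 30 rect [705.5 156.7   5.7  25.4  25.2] med [705.5 156.5   9.5]
```

```bash
python3 - <<'E'
from h import *
a=np.load("top0.npz")["color"][180:270,333:426,::-1];b=np.load("scene0.npz")["color"][145:225,160:265,::-1]
f=lambda i:cv2.resize(i,(400,400),interpolation=cv2.INTER_CUBIC)
cv2.imwrite("pics/crop0.png",np.hstack([f(a),f(b)]))
E
```

```text
(no output)
```

View pics/crop0.png

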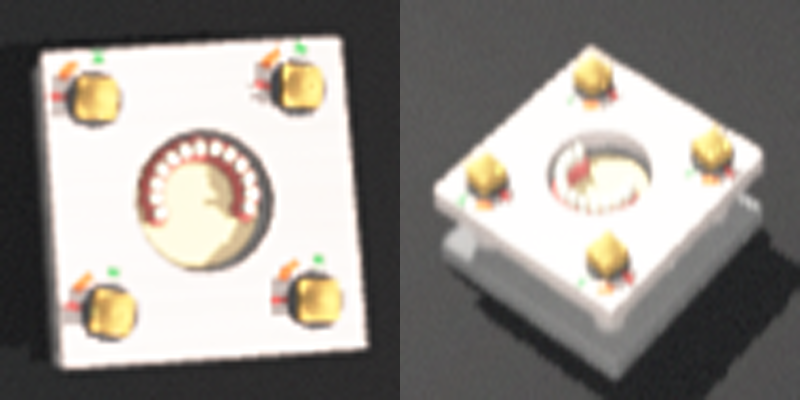

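The pointers point to image left (world +y), with the orange band and then the green mark toward world +x. So the holder yaw is about +2.2°, and the screws are 1=(611,-99), 2=(615,-215), 3=(499,-219.5) and 4=(495,-104) mm. Next I plan the approach.

```bash
cat > plan.py <<'E'
"plan.py 'x,y,z,yaw' ... (mm, deg of tool x): tool-frame shares for successive calls from the measured pose"
import sys,numpy as np
from scipy.spatial.transform import Rotation as R
from cell import *
s=get_state();p=np.array(s["ee_pos"])*1000;r=R.from_quat(s["tcp_rot"])
ry=lambda r:np.degrees(np.arctan2(r.as_matrix()[1,0],r.as_matrix()[0,0]))
print("t",round(s["t"],2),"tcp",np.round(p,1),"yaw",round(ry(r),1),"w",round(s["width"]*1000,1),"F",np.round(s["wrist_force"],1),"ff",round(float(s["finger_force"]),1),"q",np.round(s["joint_pos"],2))
for a in sys.argv[1:]:
    x,y,z,yw=map(float,a.split(","));t=np.array([x,y,z])
    rt=R.from_euler("z",yw,degrees=True)*R.from_euler("x",180,degrees=True)
    d=r.inv().apply(t-p)/250; w=(r.inv()*rt).as_rotvec(degrees=True)/90
    print(a,"->",np.round(np.r_[d,w],3));p,r=t,rt
E
python3 plan.py 290,-300,230,75 450,-80,200,133 579,145.6,160,187.4 579,145.6,67,187.4
```

```text
t 0.1 tcp [ 149.4 -502.7  230.2] yaw 16.5 w 85.5 F [ 0.6  0.4 -0.7] ff 0.0 q [-1.41  0.05  0.1   1.62 -0.    1.44]
290,-300,230,75 -> [ 0.77  -0.617  0.002 -0.001 -0.001 -0.65 ]
450,-80,200,133 -> [ 1.016  0.39   0.12   0.     0.    -0.644]
579,145.6,160,187.4 -> [ 0.308  0.993  0.16   0.     0.    -0.604]
579,145.6,67,187.4 -> [-0.    -0.     0.372  0.     0.     0.   ]
```

```bash
python3 -m inch '[[[0.6,0.77,-0.617,0,0,0,-0.65],[0.6,0.77,-0.617,0,0,0,-0.65],[0.6,0.77,-0.617,0,0,0,-0.65],[0.6,0.77,-0.617,0,0,0,-0.65],[0.6,0.77,-0.617,0,0,0,-0.65],[0.6,0.77,-0.617,0,0,0,-0.65],[0.6,0.77,-0.617,0,0,0,-0.65],[0.6,0.77,-0.617,0,0,0,-0.65]]]' 80 && python3 -m inch '[[[0.6,1,0.39,0.12,0,0,-0.644],[0.6,1,0.39,0.12,0,0,-0.644],[0.6,1,0.39,0.12,0,0,-0.644],[0.6,1,0.39,0.12,0,0,-0.644],[0.6,1,0.39,0.12,0,0,-0.644],[0.6,1,0.39,0.12,0,0,-0.644],[0.6,1,0.39,0.12,0,0,-0.644],[0.6,1,0.39,0.12,0,0,-0.644]]]'; python3 plan.py 579,145.6,160,187.4 579,145.6,67,187.4
```

```text
t: 0.9
ee_pos: [0.2903, -0.2998, 0.2309]
tcp_rot: [0.793, 0.61, 0.0, -0.0]
wrist_force: [-0.5, 0.1, 0.2]
width: 0.0515
finger_force: 0.0
t: 1.7
ee_pos: [0.4488, -0.0837, 0.2006]
tcp_rot: [0.399, 0.917, -0.0, -0.001]
wrist_force: [-0.4, 0.4, 0.2]
width: 0.051
finger_force: 0.0
t 1.7 tcp [448.8 -83.7 200.6] yaw 132.9 w 51.0 F [-0.4  0.4  0.2] ff 0.0 q [-0.33 -0.13 -0.14  1.57 -0.    0.49]
579,145.6,160,187.4 -> [ 3.170e-01  1.006e+00  1.620e-01 -0.000e+00 -1.000e-03 -6.050e-01]
579,145.6,67,187.4 -> [-0.    -0.     0.372  0.     0.     0.   ]
```

```bash
python3 -m inch '[[[0.6,0.317,1,0.162,0,0,-0.605],[0.6,0.317,1,0.162,0,0,-0.605],[0.6,0.317,1,0.162,0,0,-0.605],[0.6,0.317,1,0.162,0,0,-0.605],[0.6,0.317,1,0.162,0,0,-0.605],[0.6,0.317,1,0.162,0,0,-0.605],[0.6,0.317,1,0.162,0,0,-0.605],[0.6,0.317,1,0.162,0,0,-0.605]]]'; python3 plan.py 579,145.6,67,187.4
```

```text
t: 2.5
ee_pos: [0.5776, 0.1439, 0.16]
tcp_rot: [-0.063, 0.998, -0.0, -0.001]
wrist_force: [0.7, 0.0, -0.0]
width: 0.0514
finger_force: 0.0
t 2.5 tcp [577.6 143.9 160. ] yaw -172.8 w 51.4 F [ 0.7  0.  -0. ] ff 0.0 q [ 0.13  0.23  0.16  1.5  -0.    0.01]
579,145.6,67,187.4 -> [-0.007  0.006  0.372 -0.    -0.001 -0.002]
```

```bash
python3 -m inch '[[[0.6,-0.006,0.006,0.2,0,0,0],[0.6,-0.006,0.006,0.3,0,0,0],[0.6,-0.006,0.006,0.37,0,0,0],[0.6,-0.006,0.006,0.37,0,0,0],[0,-0.006,0.006,0.37,0,0,0],[0,-0.006,0.006,0.37,0,0,0],[0,-0.006,0.006,0.37,0,0,0],[0,-0.006,0.006,0.37,0,0,0]]]' 80; python3 - <<'E'
from cell import *
import numpy as np,cv2
c=camera("top");np.savez("top0.npz",**c);d=camera("scene");np.savez("scene0.npz",**d)
cv2.imwrite("pics/g.png",np.hstack([cv2.resize(c["color"][150:270,190:310],(400,400)),cv2.resize(d["color"][170:290,230:350],(400,400))])[:,:,::-1])
E
python3 plan.py
```

```text
t: 3.3
ee_pos: [0.5805, 0.1459, 0.0707]
tcp_rot: [-0.065, 0.998, -0.0, 0.002]
wrist_force: [-0.3, -0.0, 4.0]
width: 0.0188
finger_force: 78.9
t 3.4 tcp [580.4 145.9  70.6] yaw -172.6 w 18.7 F [ 0.7 -0.8  6.2] ff 79.2 q [ 0.13  0.26  0.01  1.32 -0.    0.  ]
```

View pics/g.png

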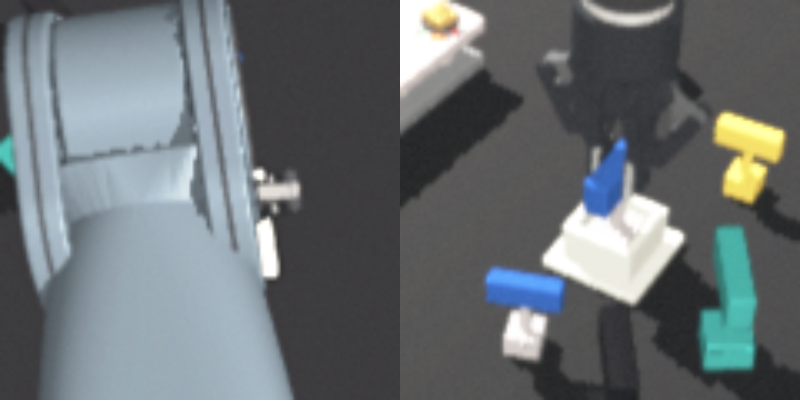

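The blue wrench is held across its bar, upright, at about (610,185) in the right half. The top view is hidden by the arm. I lift it, and estimate the screw start angles from the first pictures.

```bash
cat > ang.py <<'E'
from h import *
sc={1:(610.8,-99.2),2:(615.3,-215.1),3:(499.4,-219.6),4:(494.9,-103.7)}
for n in("top","scene"):
    c=dict(np.load(n+"0.npz"));im=cv2.imread(f"pics/{n}0.png");E=c["extrinsics"];Ei=np.linalg.inv(E)
    # metric plate view at z=54 mm, 4 px/mm : rows=-x, cols=-y
    gx,gy=np.meshgrid(np.arange(650,459,-.25),np.arange(-65,-255,-.25),indexing="ij")
    pts=np.stack([gx,gy,np.full_like(gx,54)],-1).reshape(-1,3)/1000
    uv,_=cv2.projectPoints(pts,cv2.Rodrigues(Ei[:3,:3])[0],Ei[:3,3],c["intrinsics"],np.array([float(c["k1"]),0,0,0]))
    m=uv.reshape(*gx.shape,2).astype(np.float32)
    W=cv2.remap(im,m[...,0],m[...,1],cv2.INTER_CUBIC);cv2.imwrite(f"pics/rect_{n}.png",cv2.resize(W,(400,400)))
    f=W.astype(float);b,g,r=f[...,0],f[...,1],f[...,2]
    red=np.clip(r-np.maximum(g,b)-30,0,None)*(abs(g-b)<45); org=np.clip(r-b-60,0,None)*(g>b+20)
    grn=np.clip(g-np.maximum(r,b)-25,0,None)
    for k,(x,y) in sc.items():
        rr=np.hypot(gx-x,gy-y);o=[]
        for w,lo,hi in((red,11,22),(grn,14,30)):
            q=w*(rr>lo)*(rr<hi)
            if q.sum()<1:o.append(None);continue
            X,Y=(q*gx).sum()/q.sum()-x,(q*gy).sum()/q.sum()-y
            o.append((round(np.hypot(X,Y),1),round(np.arctan2(X,Y)+np.radians(2.2),2)))
        print(n,k,"red (r,cw)",o[0],"green",o[1])
cv2.imwrite("pics/rect.png",np.hstack([cv2.imread("pics/rect_top.png"),cv2.imread("pics/rect_scene.png")]))
E
python3 ang.py
python3 -m inch '[[[0,0,0,-0.1,0,0,0],[0,0,0,-0.2,0,0,0],[0,0,0,-0.34,0,0,0],[0,0,0,-0.34,0,0,0],[0,0,0,-0.34,0,0,0.15],[0,0,0,-0.34,0,0,0.15],[0,0,0,-0.34,0,0,0.15],[0,0,0,-0.34,0,0,0.15]]]'; python3 plan.py 610.8,-99.2,151,173.6
```

```text
top 1 red (r,cw) (np.float64(18.6), np.float64(0.33)) green (np.float64(22.6), np.float64(1.72))
top 2 red (r,cw) (np.float64(19.2), np.float64(0.28)) green (np.float64(22.3), np.float64(1.7))
top 3 red (r,cw) (np.float64(18.9), np.float64(0.26)) green (np.float64(22.6), np.float64(1.71))
top 4 red (r,cw) (np.float64(19.1), np.float64(0.37)) green (np.float64(22.1), np.float64(1.72))
scene 1 red (r,cw) (np.float64(18.8), np.float64(0.22)) green (np.float64(25.2), np.float64(1.66))
scene 2 red (r,cw) (np.float64(18.1), np.float64(0.33)) green (np.float64(24.9), np.float64(1.62))
scene 3 red (r,cw) (np.float64(17.3), np.float64(0.37)) green None
scene 4 red (r,cw) (np.float64(18.0), np.float64(0.45)) green (np.float64(23.4), np.float64(1.72))
t: 4.2
ee_pos: [0.5782, 0.146, 0.152]
tcp_rot: [0.052, 0.999, -0.0, -0.001]
wrist_force: [-0.6, -0.0, -1.4]
width: 0.0187
finger_force: 78.5
t 4.2 tcp [578.2 146.  152. ] yaw 174.1 w 18.7 F [-0.6 -0.  -1.4] ff 78.5 q [0.13 0.23 0.15 1.49 0.   0.24]
610.8,-99.2,151,173.6 -> [-0.231 -0.962  0.004 -0.    -0.001  0.005]
```

View pics/rect.png

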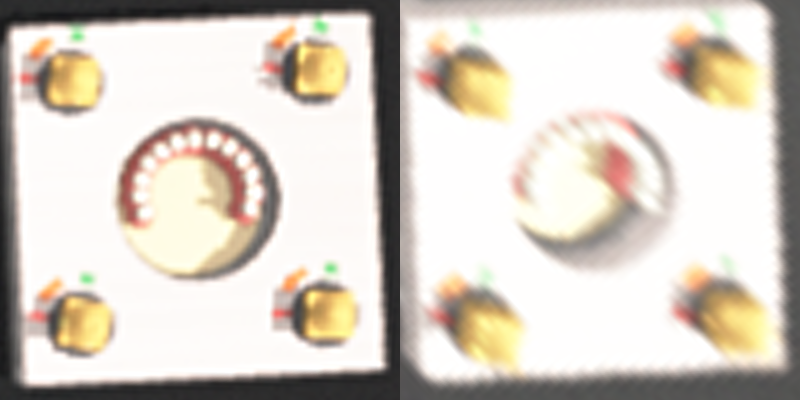

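The rectified top view has reds left of each head, e.g. screw 1 at (28,78) and screw 4 at (38,316). That puts the start angles at about 0.13, 0.06, 0.09 and 0.24 rad. Next I move over screw 1 and check the wrench offset.

```bash
python3 -m inch '[[[0,-0.231,-0.962,0.004,0,0,-0.007],[0,-0.231,-0.962,0.004,0,0,-0.007],[0,-0.231,-0.962,0.004,0,0,-0.007],[0,-0.231,-0.962,0.004,0,0,-0.007],[0,-0.231,-0.962,0.004,0,0,-0.007],[0,-0.231,-0.962,0.004,0,0,-0.007],[0,-0.231,-0.962,0.004,0,0,-0.007],[0,-0.231,-0.962,0.004,0,0,-0.007]]]'; cat > chk.py <<'E'
from cell import *;from h import *
s=get_state();T=s["ee_pos"]*1000
c=camera("scene");np.savez("scene1.npz",**c);P=cloud(c)*1000;H=hsv(c)
hue,sa,v=[H[...,i] for i in range(3)]
d=P-T;near=np.hypot(d[...,0],d[...,1])<60
blue=(hue>100)&(hue<125)&(sa>150)&near
p=P[blue];print("tcp",T.round(1),"bar z range",np.percentile(p[:,2],[2,50,98]).round(1),"rect",rect(p/1000))
t=p[p[:,2]>np.percentile(p[:,2],98)-5];print("bar top rect",rect(t/1000),len(t))
m=T[2]-62.6
k=near&(P[...,2]<m+22)&(P[...,2]>m-1)&(np.hypot(d[...,0],d[...,1])<30)
p=P[k];print("socket zmin/max",np.percentile(p[:,2],[1,99]).round(1),"rect",rect(p/1000),len(p))
# faces of the socket: along wrench axes
a=np.radians(float(__import__("sys").argv[1]));u=np.array([np.cos(a),np.sin(a)]);w=np.array([-u[1],u[0]])
q=p[:,:2]-T[:2];print("along wrench x pct",np.percentile(q@u,[2,10,50,90,98]).round(1),"y",np.percentile(q@w,[2,10,50,90,98]).round(1))
pu=(d[...,:2]@u)[blue];pw=(d[...,:2]@w)[blue];print("bar along x",np.percentile(pu,[1,5,95,99]).round(1),"y",np.percentile(pw,[1,5,95,99]).round(1))
cv2.imwrite("pics/chk.png",cv2.resize(c["color"][100:220,130:290,::-1],(800,600),interpolation=cv2.INTER_CUBIC))
E
python3 chk.py -5.2; python3 plan.py 610.8,-99.2,118,174.8
```

```text
t: 5.0
ee_pos: [0.6106, -0.0985, 0.1518]
tcp_rot: [0.047, 0.999, 0.0, -0.001]
wrist_force: [-0.2, -0.5, -1.9]
width: 0.0189
finger_force: 79.0
tcp [610.6 -98.5 151.8] bar z range [158.2 172.5 184.9] rect [615.5 -91.4  48.8  60.7  45.4]
bar top rect [620.2 -85.   26.   58.7  35.2] 15
socket zmin/max [ 89.7 111.1] rect [ 6.102e+02 -9.760e+01  3.820e+01  3.920e+01  2.000e-01] 129
along wrench x pct [-18.1 -13.2  10.8  17.6  18.3] y [-16.5  -9.   14.1  17.7  19.5]
bar along x [-33.5 -29.6  37.1  39. ] y [-10.2  -4.6  12.6  38.2]
t 5.05 tcp [610.7 -98.  152. ] yaw 174.7 w 18.9 F [ 0.5  0.4 -1.8] ff 79.0 q [-0.27  0.29  0.22  1.5   0.   -0.18]
610.8,-99.2,118,174.8 -> [-0.001 -0.005  0.136  0.    -0.    -0.001]
```

View pics/chk.png

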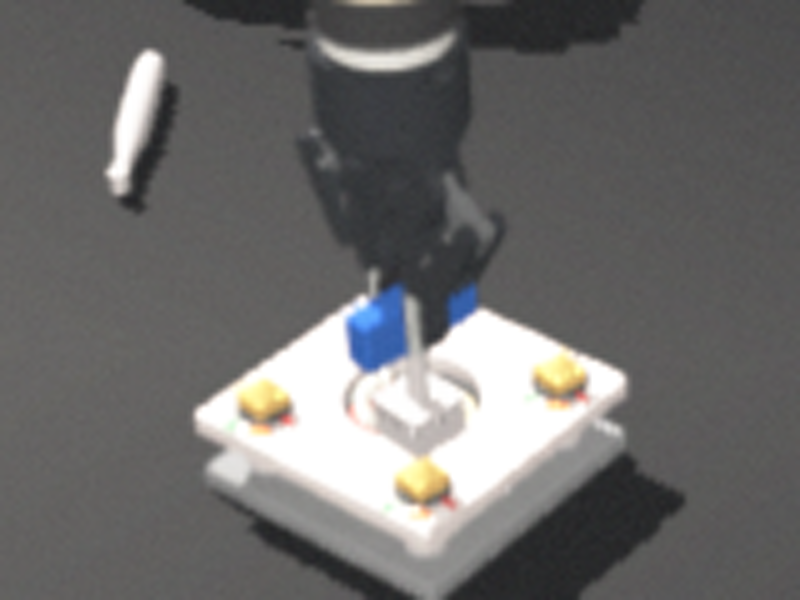

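```bash
python3 - <<'E'
from h import *
for n in("scene1","scene0","top0"):
    c=dict(np.load(n+".npz"));P=cloud(c);x,y,z=np.moveaxis(P,2,0);H=hsv(c)
    b=(x>.44)&(x<.67)&(y<-.05)&(y>-.27)
    white=(H[...,1]<60)&(H[...,2]>170)
    zz=np.median(z[b&white&(z>.048)&(z<.056)]);
    p=P[b&white&(abs(z-zz)<.0015)]*1000
    a=np.radians(2.2);u=np.array([np.cos(a),np.sin(a)]);w=np.array([-u[1],u[0]])
    q=(p[:,:2]-[555.1,-159.4]);A,B=q@u,q@w
    # edge positions: per-bin extremes
    def ext(A,B):
        i=np.digitize(B,np.arange(-75,76,10));return np.median([A[i==k].min() for k in range(1,16) if (i==k).sum()>3]),np.median([A[i==k].max() for k in range(1,16) if (i==k).sum()>3])
    print(n,round(zz*1000,1),len(p),"x edges",np.round(ext(A,B),1),"y edges",np.round(ext(B,A),1),rect(p/1000))
E
```

```text
scene1 51.8 709 x edges [-80.7  86.7] y edges [-82.5  85.1] [ 556.4 -158.2  173.7  173.7    2.5]
scene0 51.8 859 x edges [-81.   86.7] y edges [-83.3  84.7] [ 556.7 -158.4  175.6  171.6    2.3]
top0 51.2 2073 x edges [-83.4  83.5] y edges [-84.5  83.8] [ 555.3 -159.9  169.   171.     2.3]
```

```bash
python3 -m inch '[[[0,-0.004,-0.003,0.04,0,0,0],[0,-0.004,-0.003,0.07,0,0,0],[0,-0.004,-0.003,0.09,0,0,0],[0,-0.004,-0.003,0.105,0,0,0],[0,-0.004,-0.003,0.115,0,0,0],[0,-0.004,-0.003,0.126,0,0,0],[0,-0.004,-0.003,0.126,0,0,0],[0,-0.004,-0.003,0.126,0,0,0]]]'; python3 plan.py 611.7,-98.8,119.6,174.8
```

```text
t: 5.85
ee_pos: [0.612, -0.1002, 0.121]
tcp_rot: [0.047, 0.999, -0.0, 0.0]
wrist_force: [-0.2, 0.5, -1.7]
width: 0.0186
finger_force: 79.0
t 5.85 tcp [ 612.  -100.2  121. ] yaw 174.6 w 18.6 F [-0.2  0.5 -1.7] ff 79.0 q [-0.27  0.3   0.16  1.44  0.   -0.18]
611.7,-98.8,119.6,174.8 -> [ 0.002  0.006  0.006 -0.     0.    -0.002]
```

```bash
python3 -m inch '[[[0,0,0.004,0.002,0,0,0.085],[0,0,0.004,0.002,0,0,0.17],[0,0,0.004,0.002,0,0,0.255],[0,0,0.004,0.002,0,0,0.34],[0,0,0.004,0.002,0,0,0.425],[0,0,0.004,0.002,0,0,0.51],[0,0,0.004,0.002,0,0,0.595],[0,0,0.004,0.002,0,0,0.675]]]'; python3 plan.py;python3 -c "
from cell import *;print(get_state()['wrist_torque'])"
```

```text
t: 6.65
ee_pos: [0.6115, -0.0999, 0.1207]
tcp_rot: [0.548, 0.836, -0.001, 0.0]
wrist_force: [-1.4, -2.1, -1.3]
width: 0.0182
finger_force: 79.1
t 6.65 tcp [611.5 -99.9 120.7] yaw 113.5 w 18.2 F [-1.4 -2.1 -1.3] ff 79.1 q [-0.27  0.3   0.16  1.44 -0.    0.89]
[-0.32807281  0.41876044  0.04161936]
```

```bash
python3 plan.py 500.3,-219.2,154,176.5 500.3,-219.2,120.4,176.5 500.3,-219.2,120.4,114
```

```text
t 6.65 tcp [611.5 -99.9 120.7] yaw 113.5 w 18.2 F [-1.4 -2.1 -1.3] ff 79.1 q [-0.27  0.3   0.16  1.44 -0.    0.89]
500.3,-219.2,154,176.5 -> [-0.26  -0.599 -0.132 -0.001  0.    -0.7  ]
500.3,-219.2,120.4,176.5 -> [-0.    -0.     0.134  0.     0.     0.   ]
500.3,-219.2,120.4,114 -> [ 0.     0.     0.     0.    -0.     0.694]
```

```bash
python3 -m inch '[[[0,0,0,0,0,0,-0.09],[0,0,0,0,0,0,-0.16],[0,0,0,-0.132,0,0,-0.2],[0,-0.052,-0.12,-0.132,0,0,-0.3],[0,-0.13,-0.3,-0.132,0,0,-0.4],[0,-0.208,-0.48,-0.132,0,0,-0.5],[0,-0.26,-0.599,-0.132,0,0,-0.6],[0,-0.26,-0.599,-0.132,0,0,-0.7]]]'; python3 plan.py 500.3,-219.2,154,176.5 500.3,-219.2,120.4,176.5
python3 - <<'E'
from cell import *;from h import *
c=camera("scene");t=camera("top")
f=lambda i:cv2.resize(i,(400,400),interpolation=cv2.INTER_CUBIC)
cv2.imwrite("pics/s1.png",np.hstack([f(c["color"][145:225,160:265,::-1]),f(t["color"][180:270,333:426,::-1])]))
E
```

```text
t: 7.45
ee_pos: [0.4986, -0.2226, 0.1541]
tcp_rot: [0.052, 0.999, -0.001, -0.0]
wrist_force: [0.5, 0.5, -1.8]
width: 0.019
finger_force: 79.3
t 7.45 tcp [ 498.6 -222.6  154.1] yaw 174.0 w 19.0 F [ 0.5  0.5 -1.8] ff 79.3 q [-0.54  0.1  -0.    1.47 -0.   -0.44]
500.3,-219.2,154,176.5 -> [-0.005  0.014  0.    -0.002 -0.    -0.027]
500.3,-219.2,120.4,176.5 -> [-0.    -0.     0.134  0.     0.     0.   ]
```

View pics/s1.png

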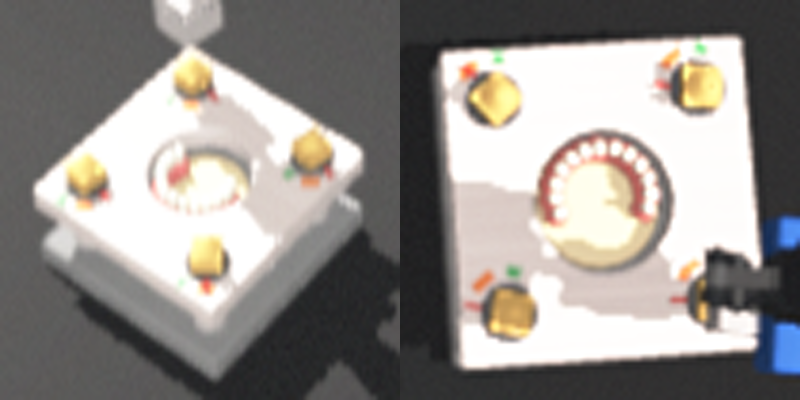

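Screw 1's pointer now stands in the orange band, at about (468,70) in the right half. I recheck the settled pose over screw 3.

```bash
python3 plan.py 500.3,-219.2,120.4,176.5
```

```text
t 7.55 tcp [ 500.8 -220.2  154. ] yaw 173.9 w 18.8 F [ 0.7 -0.8 -3.1] ff 79.3 q [-0.54  0.1   0.    1.47  0.   -0.43]
500.3,-219.2,120.4,176.5 -> [ 0.003  0.004  0.134 -0.     0.001 -0.029]
```

```bash
python3 -m inch '[[[0,0.001,0.004,0.03,0,0,-0.02],[0,0.001,0.004,0.06,0,0,-0.02],[0,0.001,0.004,0.085,0,0,-0.02],[0,0.001,0.004,0.1,0,0,-0.02],[0,0.001,0.004,0.115,0,0,-0.02],[0,0.001,0.004,0.134,0,0,-0.02],[0,0.001,0.004,0.134,0,0,-0.02],[0,0.001,0.004,0.134,0,0,-0.02]]]'; python3 plan.py 500.3,-219.2,120.4,114;  python3 -m inch '[[[0,0,0,0,0,0,0.085],[0,0,0,0,0,0,0.17],[0,0,0,0,0,0,0.255],[0,0,0,0,0,0,0.34],[0,0,0,0,0,0,0.425],[0,0,0,0,0,0,0.51],[0,0,0,0,0,0,0.595],[0,0,0,0,0,0,0.685]]]'; python3 plan.py 616.2,-214.7,154,176.5 616.2,-214.7,120.4,176.5
```

```text
t: 8.35
ee_pos: [0.501, -0.218, 0.1195]
tcp_rot: [0.037, 0.999, 0.0, -0.0]
wrist_force: [0.7, -0.0, -2.4]
width: 0.0187
finger_force: 79.3
t 8.35 tcp [ 501.  -218.   119.5] yaw 175.8 w 18.7 F [ 0.7 -0.  -2.4] ff 79.3 q [-0.53  0.11 -0.06  1.4   0.   -0.46]
500.3,-219.2,120.4,114 -> [ 0.002 -0.005 -0.003  0.    -0.     0.687]
t: 9.15
ee_pos: [0.5007, -0.2202, 0.1203]
tcp_rot: [0.546, 0.838, -0.002, 0.001]
wrist_force: [-2.4, -3.2, -1.5]
width: 0.0189
finger_force: 79.4
t 9.15 tcp [ 500.7 -220.2  120.3] yaw 113.8 w 18.9 F [-2.4 -3.2 -1.5] ff 79.4 q [-0.53  0.11 -0.06  1.4  -0.    0.62]
616.2,-214.7,154,176.5 -> [-0.167  0.431 -0.135 -0.003  0.001 -0.697]
616.2,-214.7,120.4,176.5 -> [-0.    -0.     0.134  0.     0.     0.   ]
```

```bash
python3 -m inch '[[[0,0,0,0,0,0,-0.09],[0,0,0,0,0,0,-0.16],[0,0,0,-0.133,0,0,-0.25],[0,-0.05,0.129,-0.133,0,0,-0.34],[0,-0.11,0.284,-0.133,0,0,-0.43],[0,-0.15,0.388,-0.133,0,0,-0.52],[0,-0.166,0.429,-0.133,0,0,-0.61],[0,-0.166,0.429,-0.133,0,0,-0.69]]]'; python3 -c "
from h import *;from cell import *
c=camera('scene');np.savez('s3.npz',**c);cv2.imwrite('pics/s3.png',c['color'][:,:,::-1])"; python3 plan.py 616.2,-214.7,120.4,176.5
```

```text
t: 9.95
ee_pos: [0.6178, -0.2118, 0.1525]
tcp_rot: [0.029, 1.0, 0.0, 0.0]
wrist_force: [0.1, -0.4, -1.3]
width: 0.0187
finger_force: 79.4
t 10.0 tcp [ 617.  -211.9  152.7] yaw 176.8 w 19.1 F [ 0.5 -0.7 -1.3] ff 79.4 q [-0.43  0.38  0.33  1.52  0.   -0.38]
616.2,-214.7,120.4,176.5 -> [ 0.002 -0.011  0.129  0.    -0.     0.003]
```

```bash
python3 -m inch '[[[0,0.001,-0.008,0,0,0,0],[0,0.001,-0.008,0.02,0,0,0],[0,0.001,-0.008,0.04,0,0,0],[0,0.001,-0.008,0.04,0,0,0],[0,0.001,-0.008,0.04,0,0,0],[0,0.001,-0.008,0.04,0,0,0],[0,0.001,-0.008,0.04,0,0,0],[0,0.001,-0.008,0.04,0,0,0]]]'; python3 plan.py 616.2,-214.7,120.4,176.5
```

```text
t: 10.8
ee_pos: [0.6157, -0.2141, 0.1433]
tcp_rot: [0.033, 0.999, -0.0, 0.0]
wrist_force: [0.1, 0.1, -2.0]
width: 0.0188
finger_force: 79.4
t 10.8 tcp [ 615.7 -214.1  143.3] yaw 176.3 w 18.8 F [ 0.1  0.1 -2. ] ff 79.4 q [-0.44  0.38  0.31  1.5   0.   -0.37]
616.2,-214.7,120.4,176.5 -> [-0.002 -0.002  0.092 -0.     0.    -0.003]
```

```bash
python3 -m inch '[[[0,-0.001,-0.002,0.03,0,0,0],[0,-0.001,-0.002,0.05,0,0,0],[0,-0.001,-0.002,0.07,0,0,0],[0,-0.001,-0.002,0.092,0,0,0],[0,-0.001,-0.002,0.092,0,0,0],[0,-0.001,-0.002,0.092,0,0,0.08],[0,-0.001,-0.002,0.092,0,0,0.16],[0,-0.001,-0.002,0.092,0,0,0.24]]]'; python3 -m inch '[[[0,0,0,0,0,0,0.075],[0,0,0,0,0,0,0.15],[0,0,0,0,0,0,0.225],[0,0,0,0,0,0,0.3],[0,0,0,0,0,0,0.375],[0,0,0,0,0,0,0.45],[0,0,0,0,0,0,0.45],[0,0,0,0,0,0,0.45]]]'; python3 plan.py 495.8,-103.3,154,169.6 495.8,-103.3,120.4,169.6
```

```text
t: 11.6
ee_pos: [0.6165, -0.215, 0.1204]
tcp_rot: [0.222, 0.975, -0.0, 0.001]
wrist_force: [1.3, -1.0, -2.6]
width: 0.0188
finger_force: 79.3
t: 12.4
ee_pos: [0.6161, -0.2152, 0.1203]
tcp_rot: [0.543, 0.84, -0.0, 0.001]
wrist_force: [0.4, -2.0, -2.8]
width: 0.0188
finger_force: 79.3
t 12.4 tcp [ 616.1 -215.2  120.3] yaw 114.3 w 18.8 F [ 0.4 -2.  -2.8] ff 79.3 q [-0.44  0.38  0.27  1.46 -0.    0.71]
495.8,-103.3,154,169.6 -> [ 0.606 -0.254 -0.136 -0.     0.001 -0.615]
495.8,-103.3,120.4,169.6 -> [-0.    -0.     0.134  0.     0.     0.   ]
```

```bash
python3 -m inch '[[[0,0,0,0,0,0,-0.09],[0,0,0,0,0,0,-0.16],[0,0,0,-0.135,0,0,-0.25],[0,0.12,-0.05,-0.135,0,0,-0.34],[0,0.3,-0.126,-0.135,0,0,-0.43],[0,0.48,-0.2,-0.135,0,0,-0.52],[0,0.58,-0.243,-0.135,0,0,-0.615],[0,0.606,-0.254,-0.135,0,0,-0.615]]]'; python3 -m inch '[[[0,0,0,0,0,0,0],[0,0,0,0.02,0,0,0],[0,0,0,0.04,0,0,0],[0,0,0,0.04,0,0,0],[0,0,0,0.04,0,0,0],[0,0,0,0.04,0,0,0],[0,0,0,0.04,0,0,0],[0,0,0,0.04,0,0,0]]]';python3 -c "
from h import *;from cell import *
t=camera('top');c=camera('scene');f=lambda i:cv2.resize(i,(400,400),interpolation=cv2.INTER_CUBIC)
cv2.imwrite('pics/s4.png',np.hstack([f(c['color'][145:225,160:265,::-1]),f(t['color'][180:270,333:426,::-1])]))"; python3 plan.py 495.8,-103.3,120.4,169.6
```

```text
t: 13.2
ee_pos: [0.4934, -0.0997, 0.1539]
tcp_rot: [0.089, 0.996, 0.001, -0.001]
wrist_force: [-0.8, -1.0, -1.7]
width: 0.0186
finger_force: 79.4
t: 14.0
ee_pos: [0.4961, -0.1024, 0.1439]
tcp_rot: [0.092, 0.996, -0.0, 0.0]
wrist_force: [-0.0, 0.4, -1.0]
width: 0.0191
finger_force: 79.4
t 14.1 tcp [ 496.  -102.3  144. ] yaw 169.5 w 18.6 F [-0.4 -0.  -2.1] ff 79.4 q [-0.34 -0.   -0.13  1.45 -0.   -0.15]
495.8,-103.3,120.4,169.6 -> [ 0.    -0.004  0.094 -0.     0.    -0.001]
```

View pics/s4.png

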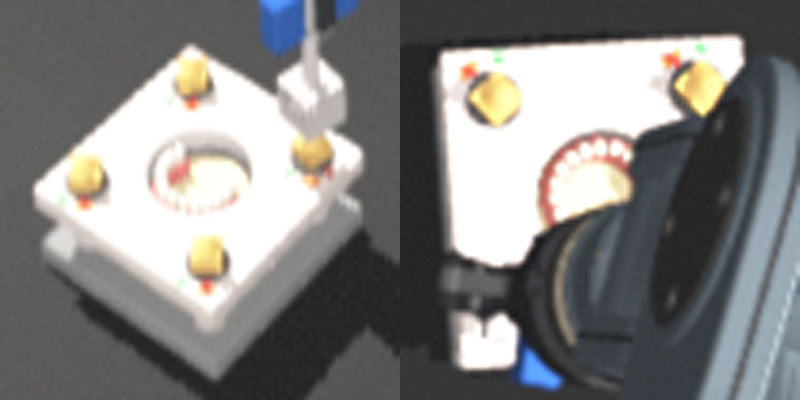

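The left half shows the pointers of screws 1 (207,287), 2 (83,203) and 3 (192,103) all on their orange bands. Now screw 4, pausing in the band before going on.

```bash
python3 -m inch '[[[0,0,-0.003,0.03,0,0,0],[0,0,-0.003,0.05,0,0,0],[0,0,-0.003,0.07,0,0,0],[0,0,-0.003,0.094,0,0,0],[0,0,-0.003,0.094,0,0,0],[0,0,-0.003,0.094,0,0,0.08],[0,0,-0.003,0.094,0,0,0.16],[0,0,-0.003,0.094,0,0,0.24]]]'; python3 -m inch '[[[0,0,0,0,0,0,0.08],[0,0,0,0,0,0,0.16],[0,0,0,0,0,0,0.24],[0,0,0,0,0,0,0.32],[0,0,0,0,0,0,0.377],[0,0,0,0,0,0,0.377],[0,0,0,0,0,0,0.377],[0,0,0,0,0,0,0.377]]]'; python3 -c "
from h import *;from cell import *
c=camera('scene');cv2.imwrite('pics/s5.png',cv2.resize(c['color'][145:225,160:265,::-1],(600,480),interpolation=cv2.INTER_CUBIC))"; python3 plan.py 495.8,-103.3,120.4,66
```

```text
t: 14.9
ee_pos: [0.4956, -0.1038, 0.1204]
tcp_rot: [0.279, 0.96, -0.001, 0.0]
wrist_force: [-1.4, -1.9, -1.5]
width: 0.0188
finger_force: 79.5
t: 15.7
ee_pos: [0.4954, -0.1037, 0.1203]
tcp_rot: [0.544, 0.839, -0.001, 0.0]
wrist_force: [-2.3, -3.1, -1.4]
width: 0.0187
finger_force: 79.5
t 15.75 tcp [ 495.4 -103.7  120.3] yaw 114.0 w 18.6 F [-1.7 -3.7 -1.7] ff 79.5 q [-0.34  0.   -0.17  1.4  -0.    0.81]
495.8,-103.3,120.4,66 -> [ 0.001  0.002 -0.    -0.001  0.001  0.533]
```

View pics/s5.png

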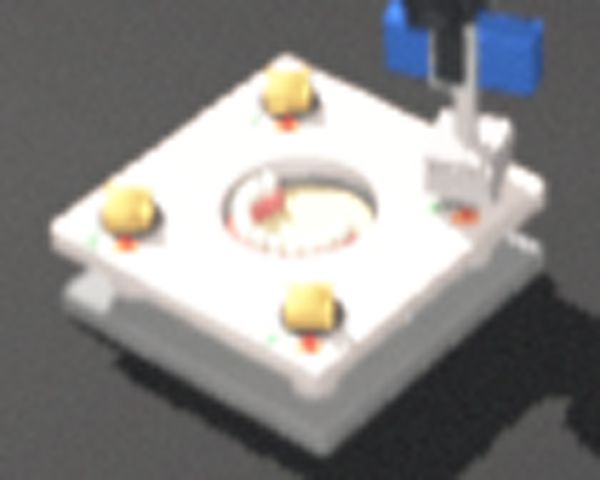

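All four pointers are in their orange bands; screw 4's is at about (465,213). I continue screw 4 to its stop.

```bash
python3 -m inch '[[[0,0,0,0,0,0,0.08],[0,0,0,0,0,0,0.16],[0,0,0,0,0,0,0.24],[0,0,0,0,0,0,0.32],[0,0,0,0,0,0,0.4],[0,0,0,0,0,0,0.47],[0,0,0,0,0,0,0.535],[0,0,0,0,0,0,0.535]]]'; python3 plan.py 616.2,-214.7,154,129.5; python3 -c "
from cell import *;print(get_state()['wrist_torque'])"
```

```text
t: 16.55
ee_pos: [0.4951, -0.1035, 0.1203]
tcp_rot: [0.839, 0.544, -0.001, 0.0]
wrist_force: [-3.2, -3.0, -1.1]
width: 0.0184
finger_force: 79.6
t 16.55 tcp [ 495.1 -103.5  120.3] yaw 65.9 w 18.4 F [-3.2 -3.  -1.1] ff 79.6 q [-0.34  0.   -0.17  1.4  -0.    1.65]
616.2,-214.7,154,129.5 -> [-0.208  0.624 -0.135 -0.001  0.001 -0.707]
[-0.89660033  0.81527835  0.03535116]
```

```bash
python3 -m inch '[[[0,0,0,0,0,0,0.02],[0,0,0,0,0,0,0.04],[0,0,0,0,0,0,0.05],[0,0,0,0,0,0,0.05],[0,0,0,0,0,0,0.05],[0,0,0,0,0,0,0.05],[0,0,0,0,0,0,0.05],[0,0,0,0,0,0,0.05]]]'; python3 plan.py 616.2,-214.7,154,129.5; python3 -c "
from cell import *;print(get_state()['wrist_torque'])"
```

```text
t: 17.35
ee_pos: [0.4952, -0.1034, 0.1202]
tcp_rot: [0.86, 0.511, -0.001, 0.0]
wrist_force: [-4.2, -4.1, -0.8]
width: 0.0187
finger_force: 79.7
t 17.35 tcp [ 495.2 -103.4  120.2] yaw 61.5 w 18.7 F [-4.2 -4.1 -0.8] ff 79.7 q [-0.34  0.   -0.17  1.4  -0.    1.73]
616.2,-214.7,154,129.5 -> [-0.16   0.638 -0.135 -0.001  0.001 -0.756]
[-1.05001285  1.01473733  0.33188901]
```

Torque rose to 0.33 N m, so screw 4 is at its stop. Next is screw 2.

```bash
python3 -m inch '[[[0,0,0,0,0,0,-0.09],[0,0,0,0,0,0,-0.18],[0,0,0,-0.135,0,0,-0.22],[0,-0.03,0.12,-0.135,0,0,-0.31],[0,-0.075,0.3,-0.135,0,0,-0.4],[0,-0.12,0.48,-0.135,0,0,-0.5],[0,-0.152,0.61,-0.135,0,0,-0.59],[0,-0.16,0.638,-0.135,0,0,-0.68]]]'; python3 -m inch '[[[0,0,0,0,0,0,-0.076],[0,0,0,0.02,0,0,-0.076],[0,0,0,0.04,0,0,-0.076],[0,0,0,0.04,0,0,-0.076],[0,0,0,0.04,0,0,-0.076],[0,0,0,0.04,0,0,-0.076],[0,0,0,0.04,0,0,-0.076],[0,0,0,0.04,0,0,-0.076]]]'; python3 plan.py 616.2,-214.9,120.4,129.5 616.2,-214.9,120.4,62
```

```text
t: 18.15
ee_pos: [0.6199, -0.2162, 0.1523]
tcp_rot: [0.478, 0.878, 0.002, 0.001]
wrist_force: [-1.1, 0.4, -1.9]
width: 0.0187
finger_force: 79.7
t: 18.95
ee_pos: [0.6166, -0.2146, 0.1445]
tcp_rot: [0.428, 0.904, 0.0, 0.0]
wrist_force: [-0.7, 0.4, -2.0]
width: 0.0187
finger_force: 79.7
t 18.95 tcp [ 616.6 -214.6  144.5] yaw 129.4 w 18.7 F [-0.7  0.4 -2. ] ff 79.7 q [-0.44  0.38  0.32  1.5   0.    0.45]
616.2,-214.9,120.4,129.5 -> [ 0.    -0.002  0.096  0.     0.    -0.002]
616.2,-214.9,120.4,62 -> [ 0.    0.    0.   -0.   -0.    0.75]
```

```bash
python3 -m inch '[[[0,0,-0.002,0.03,0,0,0],[0,0,-0.002,0.05,0,0,0],[0,0,-0.002,0.07,0,0,0],[0,0,-0.002,0.096,0,0,0],[0,0,-0.002,0.096,0,0,0],[0,0,-0.002,0.096,0,0,0.08],[0,0,-0.002,0.096,0,0,0.16],[0,0,-0.002,0.096,0,0,0.24]]]'; python3 -m inch '[[[0,0,0,0,0,0,0.08],[0,0,0,0,0,0,0.16],[0,0,0,0,0,0,0.24],[0,0,0,0,0,0,0.32],[0,0,0,0,0,0,0.4],[0,0,0,0,0,0,0.46],[0,0,0,0,0,0,0.51],[0,0,0,0,0,0,0.51]]]'; python3 -c "
from cell import *;print(get_state()['wrist_torque'])"; python3 plan.py 500.3,-219.2,154,129.5
```

```text
t: 19.75
ee_pos: [0.616, -0.2152, 0.12]
tcp_rot: [0.591, 0.806, -0.0, -0.0]
wrist_force: [0.0, -0.7, -2.0]
width: 0.0186
finger_force: 79.6
t: 20.55
ee_pos: [0.6156, -0.215, 0.1199]
tcp_rot: [0.858, 0.514, -0.001, -0.0]
wrist_force: [-1.1, 0.2, -1.8]
width: 0.0185
finger_force: 79.7
[-0.03777501  0.37686315  0.07665261]
t 20.55 tcp [ 615.6 -215.   119.9] yaw 61.9 w 18.5 F [-1.1  0.2 -1.8] ff 79.7 q [-0.44  0.39  0.27  1.46 -0.    1.62]
500.3,-219.2,154,129.5 -> [-0.232 -0.399 -0.136 -0.001 -0.    -0.751]
```

```bash
python3 -m inch '[[[0,0,0,0,0,0,0.02],[0,0,0,0,0,0,0.04],[0,0,0,0,0,0,0.05],[0,0,0,0,0,0,0.05],[0,0,0,0,0,0,0.05],[0,0,0,0,0,0,0.05],[0,0,0,0,0,0,0.05],[0,0,0,0,0,0,0.05]]]'; python3 -c "
from cell import *;print(get_state()['wrist_torque'])"; python3 plan.py 500.3,-219.2,154,129.5
```

```text
t: 21.35
ee_pos: [0.6157, -0.215, 0.1199]
tcp_rot: [0.877, 0.48, -0.0, -0.0]
wrist_force: [-2.4, -0.0, -0.7]
width: 0.0189
finger_force: 79.9
[-0.04041003  0.76843204  0.50655743]
t 21.35 tcp [ 615.7 -215.   119.9] yaw 57.4 w 18.9 F [-2.4 -0.  -0.7] ff 79.9 q [-0.44  0.39  0.27  1.46 -0.    1.7 ]
500.3,-219.2,154,129.5 -> [-0.263 -0.38  -0.136 -0.001 -0.    -0.801]
```

Screw 2 is home. Next is screw 3.

```bash
python3 -m inch '[[[0,0,0,0,0,0,-0.09],[0,0,0,0,0,0,-0.18],[0,0,0,-0.135,0,0,-0.25],[0,-0.09,-0.13,-0.135,0,0,-0.34],[0,-0.17,-0.25,-0.135,0,0,-0.43],[0,-0.24,-0.35,-0.135,0,0,-0.52],[0,-0.263,-0.38,-0.135,0,0,-0.61],[0,-0.263,-0.38,-0.135,0,0,-0.7]]]'; python3 -m inch '[[[0,0,0,0,0,0,-0.09],[0,0,0,0.02,0,0,-0.1],[0,0,0,0.04,0,0,-0.1],[0,0,0,0.04,0,0,-0.1],[0,0,0,0.04,0,0,-0.1],[0,0,0,0.04,0,0,-0.1],[0,0,0,0.04,0,0,-0.1],[0,0,0,0.04,0,0,-0.1]]]'; python3 plan.py 500.3,-219.2,120.4,129.5 500.3,-219.2,120.4,58
```

```text
t: 22.15
ee_pos: [0.5002, -0.2194, 0.1546]
tcp_rot: [0.496, 0.868, 0.0, 0.001]
wrist_force: [0.6, -1.5, -0.7]
width: 0.0189
finger_force: 79.7
t: 22.95
ee_pos: [0.5008, -0.2192, 0.144]
tcp_rot: [0.428, 0.904, -0.0, 0.0]
wrist_force: [0.1, 0.3, -2.1]
width: 0.0188
finger_force: 79.7
t 22.95 tcp [ 500.8 -219.2  144. ] yaw 129.4 w 18.8 F [ 0.1  0.3 -2.1] ff 79.7 q [-0.54  0.1  -0.02  1.45 -0.    0.35]
500.3,-219.2,120.4,129.5 -> [ 0.001 -0.002  0.094  0.     0.    -0.002]
500.3,-219.2,120.4,58 -> [ 0.     0.     0.    -0.    -0.     0.794]
```

```bash
python3 -m inch '[[[0,0,-0.001,0.03,0,0,0],[0,0,-0.001,0.05,0,0,0],[0,0,-0.001,0.07,0,0,0],[0,0,-0.001,0.094,0,0,0],[0,0,-0.001,0.094,0,0,0],[0,0,-0.001,0.094,0,0,0.08],[0,0,-0.001,0.094,0,0,0.16],[0,0,-0.001,0.094,0,0,0.24]]]'; python3 -m inch '[[[0,0,0,0,0,0,0.08],[0,0,0,0,0,0,0.16],[0,0,0,0,0,0,0.24],[0,0,0,0,0,0,0.32],[0,0,0,0,0,0,0.4],[0,0,0,0,0,0,0.48],[0,0,0,0,0,0,0.55],[0,0,0,0,0,0,0.55]]]'; python3 -c "
from cell import *;print(get_state()['wrist_torque'])"; python3 plan.py 611.7,-99.3,154,129.5
```

```text
t: 23.75
ee_pos: [0.5001, -0.2199, 0.1203]
tcp_rot: [0.591, 0.806, -0.001, 0.0]
wrist_force: [-0.7, -0.9, -3.1]
width: 0.0185
finger_force: 79.7
t: 24.55
ee_pos: [0.4998, -0.2196, 0.1202]
tcp_rot: [0.873, 0.487, -0.001, 0.0]
wrist_force: [-2.0, -0.6, -3.1]
width: 0.0186
finger_force: 79.7
[-0.2622734   0.43162532  0.10530622]
t 24.55 tcp [ 499.8 -219.6  120.2] yaw 58.3 w 18.6 F [-2.  -0.6 -3.1] ff 79.7 q [-0.54  0.11 -0.06  1.41 -0.    1.59]
611.7,-99.3,154,129.5 -> [ 0.644  0.128 -0.136 -0.001  0.001 -0.791]
```

```bash
python3 -m inch '[[[0,0,0,0,0,0,0.02],[0,0,0,0,0,0,0.04],[0,0,0,0,0,0,0.05],[0,0,0,0,0,0,0.05],[0,0,0,0,0,0,0.05],[0,0,0,0,0,0,0.05],[0,0,0,0,0,0,0.05],[0,0,0,0,0,0,0.05]]]'; python3 -c "
from cell import *;print(get_state()['wrist_torque'])"; python3 plan.py 611.7,-99.3,154,129.5
```

```text
t: 25.35
ee_pos: [0.5, -0.2195, 0.1202]
tcp_rot: [0.892, 0.452, -0.001, -0.0]
wrist_force: [-3.5, -2.5, -1.2]
width: 0.0185
finger_force: 80.1
[-0.57031544  1.07849282  0.69597046]
t 25.35 tcp [ 500.  -219.5  120.2] yaw 53.8 w 18.5 F [-3.5 -2.5 -1.2] ff 80.1 q [-0.54  0.11 -0.06  1.41 -0.    1.67]
611.7,-99.3,154,129.5 -> [ 0.652  0.076 -0.136 -0.001  0.    -0.841]
```

```bash
python3 -m inch '[[[0,0,0,0,0,0,-0.09],[0,0,0,0,0,0,-0.18],[0,0,0,-0.135,0,0,-0.25],[0,0.13,0.015,-0.135,0,0,-0.34],[0,0.3,0.035,-0.135,0,0,-0.43],[0,0.48,0.056,-0.135,0,0,-0.52],[0,0.62,0.072,-0.135,0,0,-0.61],[0,0.652,0.076,-0.135,0,0,-0.7]]]'; python3 -m inch '[[[0,0,0,0,0,0,-0.09],[0,0,0,0.02,0,0,-0.14],[0,0,0,0.04,0,0,-0.14],[0,0,0,0.04,0,0,-0.14],[0,0,0,0.04,0,0,-0.14],[0,0,0,0.04,0,0,-0.14],[0,0,0,0.04,0,0,-0.14],[0,0,0,0.04,0,0,-0.14]]]'; python3 plan.py 611.7,-99.3,120.4,129.5;sed -i 's/^cv2.imwrite.*//' chk.py; python3 chk.py -50.5
```

```text
t: 26.15
ee_pos: [0.6157, -0.0944, 0.154]
tcp_rot: [0.521, 0.854, 0.003, 0.001]
wrist_force: [0.2, -0.4, -1.6]
width: 0.0186
finger_force: 81.7
t: 26.95
ee_pos: [0.6123, -0.0991, 0.1444]
tcp_rot: [0.428, 0.904, 0.0, 0.0]
wrist_force: [-0.1, -0.5, -2.4]
width: 0.0186
finger_force: 81.6
t 26.95 tcp [612.3 -99.1 144.4] yaw 129.3 w 18.6 F [-0.1 -0.5 -2.4] ff 81.6 q [-0.27  0.29  0.2   1.48  0.    0.62]
611.7,-99.3,120.4,129.5 -> [ 0.001 -0.002  0.096  0.     0.    -0.002]
tcp [612.3 -99.1 144.4] bar z range [149.5 166.3 183.4] rect [632.  -83.3  62.3  71.2  38.5]
bar top rect [656.6 -78.5  17.8   1.9  48.7] 4
socket zmin/max [ 82.6 103.7] rect [615.3 -96.2  34.5  34.6  39.7] 98
along wrench x pct [-17.5 -15.   -0.5  14.   16.6] y [-9.4 12.5 16.5 19.3 20.7]
bar along x [-35.5 -33.1  31.1  34.4] y [-5.3 -3.4 14.4 43.8]
```

```bash
python3 -m inch '[[[0,0,-0.001,0.03,0,0,0],[0,0,-0.001,0.05,0,0,0],[0,0,-0.001,0.07,0,0,0],[0,0,-0.001,0.096,0,0,0],[0,0,-0.001,0.096,0,0,0],[0,0,-0.001,0.096,0,0,0.08],[0,0,-0.001,0.096,0,0,0.16],[0,0,-0.001,0.096,0,0,0.24]]]'; python3 -m inch '[[[0,0,0,0,0,0,0.08],[0,0,0,0,0,0,0.16],[0,0,0,0,0,0,0.24],[0,0,0,0,0,0,0.32],[0,0,0,0,0,0,0.4],[0,0,0,0,0,0,0.48],[0,0,0,0,0,0,0.55],[0,0,0,0,0,0,0.56]]]'; python3 -c "
from cell import *;print(get_state()['wrist_torque'])"; python3 plan.py
```

```text
t: 27.8
ee_pos: [0.6112, -0.0993, 0.1198]
tcp_rot: [0.591, 0.806, -0.001, -0.001]
wrist_force: [-0.9, -0.9, -1.8]
width: 0.0187
finger_force: 81.7
t: 28.6
ee_pos: [0.6109, -0.099, 0.1197]
tcp_rot: [0.877, 0.48, -0.001, -0.001]
wrist_force: [-2.3, 0.3, -2.0]
width: 0.0186
finger_force: 81.8
[-0.02613858  0.65169167  0.48816993]
t 28.6 tcp [610.9 -99.  119.7] yaw 57.4 w 18.6 F [-2.3  0.3 -2. ] ff 81.8 q [-0.27  0.3   0.16  1.44 -0.    1.87]
```

Screw 1 is home as well (0.49 N m). I lift the wrench and return it to the stand.

```bash
python3 -m inch '[[[0,0,0,0,0,0,-0.09],[0,0,0,0,0,0,-0.18],[0,0,0,-0.06,0,0,-0.18],[0,0,0,-0.16,0,0,-0.27],[0,0,0,-0.16,0,0,-0.36],[0,0,0,-0.16,0,0,-0.45],[0,0,0,-0.16,0,0,-0.54],[0,0,0,-0.16,0,0,-0.63]]]'; python3 plan.py 578.7,145.2,160,187.4 578.7,145.2,71,187.4
```

```text
t: 29.4
ee_pos: [0.6128, -0.0994, 0.1619]
tcp_rot: [0.543, 0.84, 0.0, 0.001]
wrist_force: [-0.7, -0.4, -1.9]
width: 0.0189
finger_force: 81.6
t 29.4 tcp [612.8 -99.4 161.9] yaw 114.2 w 18.9 F [-0.7 -0.4 -1.9] ff 81.6 q [-0.27  0.29  0.24  1.51  0.    0.88]
578.7,145.2,160,187.4 -> [ 0.948  0.278  0.007  0.001  0.002 -0.813]
578.7,145.2,71,187.4 -> [-0.    -0.     0.356  0.     0.     0.   ]
```

```bash
python3 -m inch '[[[0,0.12,0.035,0,0,0,-0.09],[0,0.3,0.088,0,0,0,-0.18],[0,0.48,0.141,0,0,0,-0.27],[0,0.66,0.194,0,0,0,-0.36],[0,0.82,0.24,0,0,0,-0.45],[0,0.92,0.27,0,0,0,-0.54],[0,0.948,0.278,0,0,0,-0.63],[0,0.948,0.278,0,0,0,-0.72]]]'; python3 -m inch '[[[0,0,0,0,0,0,-0.09],[0,0,0,0,0,0,-0.09],[0,0,0,0,0,0,-0.09],[0,0,0,0,0,0,-0.09],[0,0,0,0,0,0,-0.09],[0,0,0,0,0,0,-0.09],[0,0,0,0,0,0,-0.09],[0,0,0,0,0,0,-0.09]]]'; python3 chk.py 7.4;python3 plan.py 578.7,145.2,71,187.4
python3 - <<'E'
from cell import *;from h import *
t=camera('top');c=camera('scene');f=lambda i:cv2.resize(i,(400,400),interpolation=cv2.INTER_CUBIC)
cv2.imwrite('pics/s6.png',np.vstack([np.hstack([f(c['color'][145:225,160:265,::-1]),f(t['color'][180:270,333:426,::-1])]),cv2.resize(c['color'][170:270,180:580,::-1],(800,200))]))
E
```

```text
t: 30.2
ee_pos: [0.5791, 0.1478, 0.1619]
tcp_rot: [0.007, 1.0, 0.0, 0.001]
wrist_force: [-0.3, -0.8, -2.3]
width: 0.0186
finger_force: 81.6
t: 31.0
ee_pos: [0.5787, 0.1455, 0.16]
tcp_rot: [-0.061, 0.998, -0.0, -0.0]
wrist_force: [0.4, 0.7, -1.0]
width: 0.0191
finger_force: 81.6
tcp [578.7 145.5 160. ] bar z range [164.3 186.8 191. ] rect [592.1 148.6  50.   19.9   7.1]
bar top rect [591.8 148.5  49.5  19.6   7.8] 90
socket zmin/max [ 97.  118.8] rect [579.6 145.2  38.8  37.6   5.9] 132
along wrench x pct [-15.4  -7.6  15.2  17.8  19.3] y [-18.  -12.9   7.8  17.1  17.9]
bar along x [-9.4 -2.3 37.1 38.4] y [-8.5 -7.1  9.7 10.5]
t 31.05 tcp [578.7 145.5 160. ] yaw -173.1 w 18.7 F [-0.   0.5 -1.8] ff 81.6 q [0.13 0.23 0.16 1.5  0.   0.01]
578.7,145.2,71,187.4 -> [ 0.    -0.001  0.356  0.    -0.    -0.005]
```

View pics/s6.png

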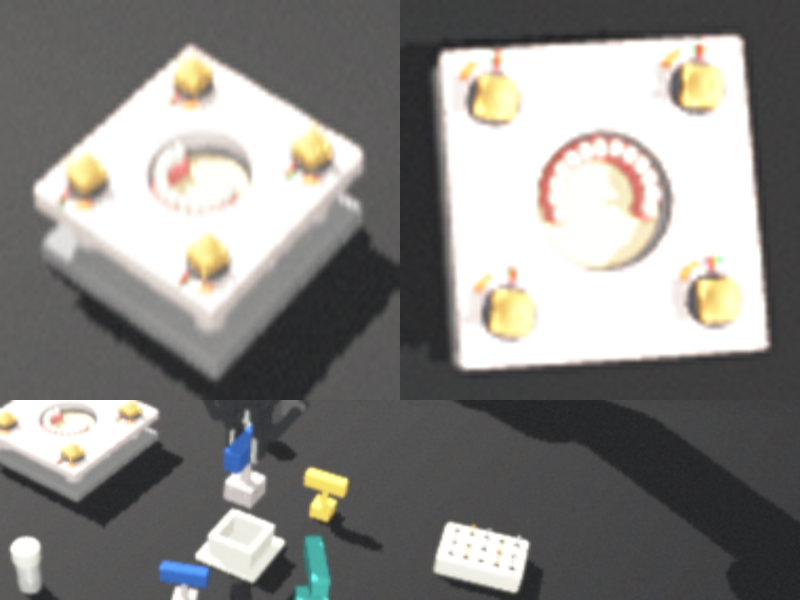

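All four pointers stand on their green marks (495,60), (698,55), (512,275) and (712,265), and the wrench hangs above its open stand. I'll check the angles numerically before setting it down.

```bash
python3 - <<'E'
from cell import *;from h import *
c=camera("top");np.savez("top0.npz",**c);cv2.imwrite("pics/top0.png",c["color"][:,:,::-1])
E
sed 's/("top","scene")/("top",)/;s/^cv2.imwrite.*//' ang.py | python3 -; python3 - <<'E'
from h import *
sc={1:(610.8,-99.2),2:(615.3,-215.1),3:(499.4,-219.6),4:(494.9,-103.7)}
c=dict(np.load("top0.npz"));P=cloud(c)*1000;H=hsv(c)
red=((H[...,0]<8)|(H[...,0]>172))&(H[...,1]>90)
for k,(x,y) in sc.items():
    m=red&(np.hypot(P[...,0]-x,P[...,1]-y)<25)&(np.hypot(P[...,0]-x,P[...,1]-y)>11)
    q=P[m];print(k,len(q),[ (round(np.hypot(a-x,b-y),1),round(np.arctan2(a-x,b-y)+.038,2)) for a,b,_ in q])
E
```

```text
top 1 red (r,cw) (np.float64(17.3), np.float64(1.53)) green None
top 2 red (r,cw) (np.float64(17.3), np.float64(1.6)) green None
top 3 red (r,cw) (np.float64(18.4), np.float64(1.47)) green (np.float64(22.5), np.float64(1.73))
top 4 red (r,cw) (np.float64(18.2), np.float64(1.63)) green None
1 1 [(np.float64(19.5), np.float64(1.69))]
2 2 [(np.float64(21.8), np.float64(1.73)), (np.float64(18.2), np.float64(1.65))]
3 2 [(np.float64(20.0), np.float64(1.54)), (np.float64(17.6), np.float64(1.53))]
4 1 [(np.float64(19.5), np.float64(1.78))]
```

Screw 3 reads slightly short of the others and a sliver of its green mark shows. There is plenty of time, so I re-seat it to be safe.

```bash
python3 plan.py 540,-40,160,182 500.3,-219.2,154,177.7
```

```text
t 31.2 tcp [578.7 145.5 160. ] yaw -173.0 w 19.0 F [-0.4  0.9 -2.1] ff 81.6 q [0.13 0.23 0.16 1.5  0.   0.01]
540,-40,160,182 -> [ 0.244 -0.718  0.     0.    -0.     0.055]
500.3,-219.2,154,177.7 -> [ 0.184 -0.711  0.024  0.    -0.     0.048]
```

```bash
python3 -m inch '[[[0,0.05,-0.14,0,0,0,0.055],[0,0.1,-0.29,0,0,0,0.055],[0,0.15,-0.44,0,0,0,0.055],[0,0.2,-0.59,0,0,0,0.055],[0,0.23,-0.68,0,0,0,0.055],[0,0.244,-0.718,0,0,0,0.055],[0,0.244,-0.718,0,0,0,0.055],[0,0.244,-0.718,0,0,0,0.055]]]'; python3 -m inch '[[[0,0.037,-0.142,0,0,0,0.048],[0,0.075,-0.29,0,0,0,0.048],[0,0.112,-0.43,0,0,0,0.048],[0,0.15,-0.58,0.01,0,0,0.048],[0,0.175,-0.676,0.024,0,0,0.048],[0,0.184,-0.711,0.024,0,0,0.048],[0,0.184,-0.711,0.024,0,0,0.048],[0,0.184,-0.711,0.024,0,0,0.048]]]';  python3 plan.py 500.3,-219.2,120.4,177.7; python3 chk.py -2.3
```

```text
t: 32.0
ee_pos: [0.5402, -0.0391, 0.1601]
tcp_rot: [-0.018, 1.0, 0.0, 0.0]
wrist_force: [-0.1, 0.1, -1.8]
width: 0.0188
finger_force: 81.7
t: 32.8
ee_pos: [0.5009, -0.2177, 0.1542]
tcp_rot: [0.019, 1.0, 0.001, 0.0]
wrist_force: [-0.2, -0.3, -2.2]
width: 0.0185
finger_force: 81.6
t 32.8 tcp [ 500.9 -217.7  154.2] yaw 177.8 w 18.5 F [-0.2 -0.3 -2.2] ff 81.6 q [-0.53  0.1   0.    1.47  0.   -0.5 ]
500.3,-219.2,120.4,177.7 -> [ 0.002 -0.006  0.135  0.001  0.     0.001]
tcp [ 500.9 -217.7  154.2] bar z range [157.1 173.3 184.6] rect [ 507.5 -204.    42.5   73.6   67.3]
bar top rect [ 522.1 -204.2   46.4   35.4   87.1] 48
socket zmin/max [ 91.2 113.4] rect [ 503.9 -216.    41.1   40.1   88.1] 123
along wrench x pct [-16.6 -10.6  14.   19.3  20.1] y [-15.2  -8.8  14.4  18.6  20. ]
bar along x [-34.5 -31.1  38.2  39.4] y [-8.8 -6.8 12.3 14.1]
```

```bash
python3 -m inch '[[[0,0.001,-0.005,0.03,0,0,0],[0,0.001,-0.005,0.06,0,0,0],[0,0.001,-0.005,0.085,0,0,0],[0,0.001,-0.005,0.1,0,0,0],[0,0.001,-0.005,0.12,0,0,0],[0,0.001,-0.005,0.135,0,0,0],[0,0.001,-0.005,0.135,0,0,0],[0,0.001,-0.005,0.135,0,0,0]]]'; python3 plan.py; python3 -m inch '[[[0,0,0,0,0,0,0.07],[0,0,0,0,0,0,0.14],[0,0,0,0,0,0,0.21],[0,0,0,0,0,0,0.25],[0,0,0,0,0,0,0.285],[0,0,0,0,0,0,0.285],[0,0,0,0,0,0,0.285],[0,0,0,0,0,0,0.285]]]'; python3 -c "
from cell import *;print(get_state()['wrist_torque'])"; python3 plan.py
```

```text
t: 33.65
ee_pos: [0.4999, -0.2206, 0.1203]
tcp_rot: [0.02, 1.0, 0.0, 0.0]
wrist_force: [-0.1, -0.1, -1.4]
width: 0.0188
finger_force: 81.6
t 33.65 tcp [ 499.9 -220.6  120.3] yaw 177.7 w 18.8 F [-0.1 -0.1 -1.4] ff 81.6 q [-0.54  0.11 -0.06  1.41  0.   -0.5 ]
t: 34.45
ee_pos: [0.5003, -0.2201, 0.1206]
tcp_rot: [0.241, 0.971, 0.001, 0.0]
wrist_force: [1.1, 1.7, -1.6]
width: 0.0189
finger_force: 81.7
[ 0.56166927 -0.22590077  0.13756828]
t 34.45 tcp [ 500.3 -220.1  120.6] yaw 152.1 w 18.9 F [ 1.1  1.7 -1.6] ff 81.7 q [-0.54  0.11 -0.06  1.41  0.   -0.05]
```

```bash
python3 -m inch '[[[0,0,0,0,0,0,0.03],[0,0,0,0,0,0,0.06],[0,0,0,0,0,0,0.08],[0,0,0,0,0,0,0.08],[0,0,0,0,0,0,0.08],[0,0,0,0,0,0,0.08],[0,0,0,0,0,0,0.08],[0,0,0,0,0,0,0.08]]]'; python3 -c "
from cell import *;print(get_state()['wrist_torque'])"; python3 plan.py; python3 -m inch '[[[0,0,0,0,0,0,-0.08],[0,0,0,0,0,0,-0.16],[0,0,0,0,0,0,-0.24],[0,0,0,-0.06,0,0,-0.24],[0,0,0,-0.12,0,0,-0.24],[0,0,0,-0.16,0,0,-0.24],[0,0,0,-0.16,0,0,-0.24],[0,0,0,-0.16,0,0,-0.24]]]'; python3 plan.py 540,-40,160,175  578.7,145.2,160,187.4
```

```text
t: 35.25
ee_pos: [0.5002, -0.2203, 0.1206]
tcp_rot: [0.302, 0.953, 0.0, 0.0]
wrist_force: [0.6, 2.5, -0.7]
width: 0.0183
finger_force: 82.0
[ 0.89679781 -0.24537655  0.46830522]
t 35.25 tcp [ 500.2 -220.3  120.6] yaw 144.9 w 18.3 F [ 0.6  2.5 -0.7] ff 82.0 q [-0.54  0.11 -0.06  1.41  0.    0.08]
t: 36.05
ee_pos: [0.5002, -0.2211, 0.1612]
tcp_rot: [0.118, 0.993, -0.001, 0.001]
wrist_force: [-0.3, 0.2, -1.5]
width: 0.019
finger_force: 81.9
t 36.05 tcp [ 500.2 -221.1  161.2] yaw 166.4 w 19.0 F [-0.3  0.2 -1.5] ff 81.9 q [-0.54  0.1   0.01  1.48 -0.   -0.3 ]
540,-40,160,175 -> [ 0.016  0.742  0.004 -0.001  0.001 -0.096]
578.7,145.2,160,187.4 -> [-0.09   0.751  0.     0.     0.    -0.138]
```

```bash
python3 -m inch '[[[0,0.003,0.14,0,0,0,-0.05],[0,0.006,0.3,0,0,0,-0.096],[0,0.01,0.46,0,0,0,-0.096],[0,0.013,0.6,0,0,0,-0.096],[0,0.015,0.7,0,0,0,-0.096],[0,0.016,0.742,0,0,0,-0.096],[0,0.016,0.742,0,0,0,-0.096],[0,0.016,0.742,0,0,0,-0.096]]]'; python3 -m inch '[[[0,-0.017,0.14,0,0,0,-0.05],[0,-0.036,0.3,0,0,0,-0.1],[0,-0.055,0.46,0,0,0,-0.138],[0,-0.072,0.6,0,0,0,-0.138],[0,-0.084,0.7,0,0,0,-0.138],[0,-0.09,0.751,0,0,0,-0.138],[0,-0.09,0.751,0,0,0,-0.138],[0,-0.09,0.751,0,0,0,-0.138]]]'
python3 - <<'E'
from cell import *;from h import *
c=camera("top");np.savez("top0.npz",**c);cv2.imwrite("pics/top0.png",c["color"][:,:,::-1])
E
sed 's/("top","scene")/("top",)/;s/^cv2.imwrite.*//' ang.py | python3 -;python3 chk.py 7.4; python3 plan.py 578.7,145.2,71,187.4
```

```text
t: 36.85
ee_pos: [0.5392, -0.0401, 0.1599]
tcp_rot: [0.043, 0.999, -0.001, -0.0]
wrist_force: [-0.9, 0.1, -1.9]
width: 0.0191
finger_force: 81.8
t: 37.65
ee_pos: [0.578, 0.1442, 0.1602]
tcp_rot: [-0.065, 0.998, -0.001, -0.0]
wrist_force: [1.3, -0.1, -1.6]
width: 0.0185
finger_force: 81.8
top 1 red (r,cw) (np.float64(17.3), np.float64(1.53)) green None
top 2 red (r,cw) (np.float64(17.4), np.float64(1.6)) green None
top 3 red (r,cw) (np.float64(18.0), np.float64(1.39)) green (np.float64(22.5), np.float64(1.7))
top 4 red (r,cw) (np.float64(18.1), np.float64(1.62)) green None
tcp [578.  144.  160.3] bar z range [164.7 185.8 191. ] rect [590.9 146.6  51.6  19.9   6.3]
bar top rect [590.  145.8  50.8  17.5  11.8] 85
socket zmin/max [ 97.9 119.4] rect [584.7 153.5  27.9  49.1  53.3] 130
along wrench x pct [-15.8  -8.7  15.5  18.   19. ] y [-16.9 -13.1   7.4  17.1  18.1]
bar along x [-9.3 -1.3 37.1 38.7] y [-9.  -7.3  9.6 10.5]
t 37.75 tcp [578.  144.1 160.3] yaw -172.6 w 18.4 F [-0.1  0.  -0.8] ff 81.8 q [ 0.13  0.23  0.16  1.5  -0.    0.  ]
578.7,145.2,71,187.4 -> [-0.003  0.004  0.357 -0.001 -0.    -0.   ]
```

```bash
cp pics/rect_top.png pics/rect_now_b.png; cat > dif.py <<'E'
from h import *
import subprocess
c=dict(np.load("top0.npz"));E=c["extrinsics"];Ei=np.linalg.inv(E)
sc={1:(610.8,-99.2),2:(615.3,-215.1),3:(499.4,-219.6),4:(494.9,-103.7)}
def px(k,r,a): # z=53.5 plate point at cw angle a
    x,y=sc[k];t=a-.038;p=np.array([[x+r*np.sin(t),y+r*np.cos(t),53.5]])/1000
    return cv2.projectPoints(p,cv2.Rodrigues(Ei[:3,:3])[0],Ei[:3,3],c["intrinsics"],np.array([float(c["k1"]),0,0,0]))[0].ravel().astype(np.float32)
im=c["color"].astype(np.float32)
A=np.arange(1.1,2.3,.06)
for k in sc:
    prof=[]
    for a in A:
        uv=np.array([px(k,r,a) for r in np.arange(15.5,21,.5)])
        v=cv2.remap(im,uv[:,:1],uv[:,1:],cv2.INTER_CUBIC)[:,0]
        prof.append((v[:,0]-np.maximum(v[:,1],v[:,2])).mean())
    prof=np.array(prof);i=prof.argmax();w=np.clip(prof-prof.max()*.6,0,None)*(abs(np.arange(len(A))-i)<5)
    print(k,"peak",round(A[i],2),"centroid",round((w*A).sum()/w.sum(),2),prof.round().astype(int))
E
python3 dif.py
```

```text
1 peak 1.7 centroid 1.69 [ 0  2  2  3  1  0  5  9 33 71 85 57 21  6  2 -2 -2  0  0  0]
2 peak 1.7 centroid 1.68 [ 5  1 -1  3  5  6  1  4 38 80 88 62 32 15  2 -3  1  2  0 -1]
3 peak 1.4 centroid 1.43 [ 1  1  3 21 55 83 82 57 29  9 -5 -3  0  0  0  0  0  0  0  0]
4 peak 1.76 centroid 1.73 [ 1  0  2  2  2  1 -2  7 20 40 66 73 44  8 -5 -2  0  0  1  1]
```

Screw 3 reads 1.43 rad against about 1.7 for the others, so my large back-off dragged it. I redo it with better centring and a small back-off.

```bash
python3 -m inch '[[[0,0.05,-0.14,0,0,0,0],[0,0.1,-0.29,0,0,0,0],[0,0.15,-0.44,0,0,0,0],[0,0.2,-0.59,0,0,0,0],[0,0.23,-0.68,0,0,0,0],[0,0.244,-0.718,0,0,0,0],[0,0.244,-0.718,0,0,0,0],[0,0.244,-0.718,0,0,0,0]]]'; python3 plan.py 499.6,-219.2,154,188
```

```text
t: 38.55
ee_pos: [0.5411, -0.0397, 0.1604]
tcp_rot: [-0.065, 0.998, 0.0, 0.0]
wrist_force: [0.2, 1.3, -1.9]
width: 0.0184
finger_force: 81.9
t 38.55 tcp [541.1 -39.7 160.4] yaw -172.5 w 18.4 F [ 0.2  1.3 -1.9] ff 81.9 q [-0.2   0.09  0.    1.48  0.   -0.33]
499.6,-219.2,154,188 -> [ 0.258 -0.69   0.025  0.001  0.    -0.006]
```

```bash
python3 -m inch '[[[0,0.052,-0.14,0,0,0,-0.006],[0,0.108,-0.29,0,0,0,-0.006],[0,0.164,-0.44,0,0,0,-0.006],[0,0.22,-0.59,0.01,0,0,-0.006],[0,0.25,-0.67,0.025,0,0,-0.006],[0,0.258,-0.69,0.04,0,0,-0.006],[0,0.258,-0.69,0.06,0,0,-0.006],[0,0.258,-0.69,0.06,0,0,-0.006]]]'; python3 -m inch '[[[0,0,0,0,0,0,0],[0,0,0,0,0,0,0],[0,0,0,0,0,0,0],[0,0,0,0,0,0,0],[0,0,0,0,0,0,0],[0,0,0,0,0,0,0],[0,0,0,0,0,0,0],[0,0,0,0,0,0,0]]]';  python3 plan.py 499.6,-219.2,119.6,188
```

```text
t: 39.35
ee_pos: [0.4995, -0.2175, 0.1441]
tcp_rot: [-0.071, 0.997, 0.001, -0.001]
wrist_force: [-0.2, 0.2, -2.2]
width: 0.0187
finger_force: 81.9
t: 40.15
ee_pos: [0.4996, -0.2196, 0.1453]
tcp_rot: [-0.07, 0.998, 0.0, 0.0]
wrist_force: [0.1, -0.2, -2.4]
width: 0.019
finger_force: 81.9
t 40.15 tcp [ 499.6 -219.6  145.3] yaw -172.0 w 19.0 F [ 0.1 -0.2 -2.4] ff 81.9 q [-0.54  0.1  -0.02  1.45  0.   -0.68]
499.6,-219.2,119.6,188 -> [-0.     0.002  0.103 -0.     0.     0.   ]
```

```bash
python3 -m inch '[[[0,0,0.002,0.03,0,0,0],[0,0,0.002,0.05,0,0,0],[0,0,0.002,0.07,0,0,0],[0,0,0.002,0.085,0,0,0],[0,0,0.002,0.103,0,0,0],[0,0,0.002,0.103,0,0,0],[0,0,0.002,0.103,0,0,0],[0,0,0.002,0.103,0,0,0]]]'; python3 plan.py; python3 -m inch '[[[0,0,0,0,0,0,0.07],[0,0,0,0,0,0,0.14],[0,0,0,0,0,0,0.21],[0,0,0,0,0,0,0.28],[0,0,0,0,0,0,0.34],[0,0,0,0,0,0,0.38],[0,0,0,0,0,0,0.4],[0,0,0,0,0,0,0.4]]]'; python3 -c "
from cell import *;print(get_state()['wrist_torque'])"; python3 plan.py;  python3 -m inch '[[[0,0,0,0,0,0,0.02],[0,0,0,0,0,0,0.04],[0,0,0,0,0,0,0.06],[0,0,0,0,0,0,0.08],[0,0,0,0,0,0,0.08],[0,0,0,0,0,0,0.08],[0,0,0,0,0,0,0.08],[0,0,0,0,0,0,0.08]]]';python3 -c "
from cell import *;print(get_state()['wrist_torque'])"; python3 plan.py
```

```text
t: 40.95
ee_pos: [0.4997, -0.2191, 0.1199]
tcp_rot: [-0.07, 0.998, -0.0, 0.0]
wrist_force: [0.6, -0.2, -2.0]
width: 0.019
finger_force: 81.9
t 40.95 tcp [ 499.7 -219.1  119.9] yaw -172.0 w 19.0 F [ 0.6 -0.2 -2. ] ff 81.9 q [-0.54  0.1  -0.06  1.4  -0.   -0.68]
t: 41.75
ee_pos: [0.5002, -0.2197, 0.1202]
tcp_rot: [0.241, 0.97, -0.001, 0.001]
wrist_force: [1.2, -2.3, -2.2]
width: 0.0191
finger_force: 81.9
[-0.35049154 -0.19499291  0.25290986]
t 41.75 tcp [ 500.2 -219.7  120.2] yaw 152.1 w 19.1 F [ 1.2 -2.3 -2.2] ff 81.9 q [-0.54  0.1  -0.06  1.4  -0.   -0.05]
t: 42.55
ee_pos: [0.5001, -0.2196, 0.1202]
tcp_rot: [0.302, 0.953, -0.0, 0.001]
wrist_force: [1.4, -2.6, 0.3]
width: 0.0189
finger_force: 82.3
[-0.66126091 -0.4272877   0.71938725]
t 42.55 tcp [ 500.1 -219.6  120.2] yaw 144.9 w 18.9 F [ 1.4 -2.6  0.3] ff 82.3 q [-0.54  0.1  -0.06  1.4  -0.    0.08]
```

```bash
python3 -m inch '[[[0,0,0,0,0,0,-0.05],[0,0,0,0,0,0,-0.1],[0,0,0,0,0,0,-0.12],[0,0,0,0,0,0,-0.12],[0,0,0,0,0,0,-0.12],[0,0,0,0,0,0,-0.12],[0,0,0,0,0,0,-0.12],[0,0,0,0,0,0,-0.12]]]'; python3 -c "
from cell import *;print(get_state()['wrist_torque'])"; python3 plan.py
```

```text
t: 43.35
ee_pos: [0.5, -0.2194, 0.12]
tcp_rot: [0.211, 0.977, -0.0, 0.001]
wrist_force: [2.4, -3.6, -0.3]
width: 0.0188
finger_force: 82.2
[-1.04959529 -0.73892729  0.0199691 ]
t 43.35 tcp [ 500.  -219.4  120. ] yaw 155.6 w 18.8 F [ 2.4 -3.6 -0.3] ff 82.2 q [-0.54  0.1  -0.06  1.4  -0.   -0.11]
```

```bash
python3 -m inch '[[[0,-0.002,-0.001,0,0,0,0],[0,-0.002,-0.001,0,0,0,0],[0,-0.002,-0.001,-0.02,0,0,0],[0,-0.002,-0.001,-0.04,0,0,0],[0,-0.002,-0.001,-0.06,0,0,0],[0,-0.002,-0.001,-0.1,0,0,0],[0,-0.002,-0.001,-0.16,0,0,0],[0,-0.002,-0.001,-0.16,0,0,0]]]'; python3 plan.py 540,-40,160,170 578.7,145.2,160,187.4
```

```text
t: 44.15
ee_pos: [0.5012, -0.22, 0.1629]
tcp_rot: [0.211, 0.978, -0.001, 0.002]
wrist_force: [0.7, -0.7, -1.8]
width: 0.0189
finger_force: 81.9
t 44.15 tcp [ 501.2 -220.   162.9] yaw 155.7 w 18.9 F [ 0.7 -0.7 -1.8] ff 81.9 q [-0.54  0.1   0.01  1.48  0.   -0.11]
540,-40,160,170 -> [ 0.155  0.72   0.011 -0.     0.003 -0.159]
578.7,145.2,160,187.4 -> [-0.024  0.756  0.     0.     0.    -0.193]
```

```bash
python3 -m inch '[[[0,0.03,0.14,0,0,0,-0.05],[0,0.064,0.3,0,0,0,-0.1],[0,0.099,0.46,0,0,0,-0.159],[0,0.13,0.6,0.01,0,0,-0.159],[0,0.15,0.7,0.01,0,0,-0.159],[0,0.155,0.72,0.01,0,0,-0.159],[0,0.155,0.72,0.01,0,0,-0.159],[0,0.155,0.72,0.01,0,0,-0.159]]]'; python3 -m inch '[[[0,-0.004,0.14,0,0,0,-0.05],[0,-0.009,0.3,0,0,0,-0.1],[0,-0.014,0.46,0,0,0,-0.15],[0,-0.018,0.6,0,0,0,-0.193],[0,-0.021,0.7,0,0,0,-0.193],[0,-0.024,0.756,0,0,0,-0.193],[0,-0.024,0.756,0,0,0,-0.193],[0,-0.024,0.756,0,0,0,-0.193]]]'
python3 - <<'E'
from cell import *;from h import *
c=camera("top");np.savez("top0.npz",**c)
E
python3 dif.py; python3 plan.py 578.7,145.2,71,187.4
```

```text
t: 44.95
ee_pos: [0.5387, -0.0402, 0.1572]
tcp_rot: [0.088, 0.996, -0.0, 0.0]
wrist_force: [1.1, -0.3, -3.6]
width: 0.019
finger_force: 81.8
t: 45.75
ee_pos: [0.5777, 0.1441, 0.157]
tcp_rot: [-0.063, 0.998, -0.001, -0.0]
wrist_force: [-0.2, -0.6, -2.7]
width: 0.0186
finger_force: 81.8
1 peak 1.7 centroid 1.69 [ 0  2  1  3  1  0  5  9 33 71 85 56 21  6  2 -2 -2  0  0  0]
2 peak 1.7 centroid 1.69 [ 5  1 -1  3  5  6  1  3 37 79 88 62 33 15  2 -3  1  2  0 -1]
3 peak 1.7 centroid 1.68 [ 9  9  6  5  3  4  4 10 40 74 78 53 25 13  3 -1  1  2  3  3]
4 peak 1.76 centroid 1.73 [ 1  0  2  2  2  1 -2  7 19 39 65 72 43  8 -5 -2  0  0  1  1]
t 45.8 tcp [577.7 143.8 157. ] yaw -172.8 w 19.1 F [ 0.8 -0.1 -1.9] ff 81.8 q [ 0.13  0.23  0.15  1.49 -0.    0.01]
578.7,145.2,71,187.4 -> [-0.005  0.005  0.344 -0.001 -0.    -0.002]
```

All four screws now read 1.68–1.73, at the stop. I set the wrench down.

```bash
python3 -m inch '[[[0,-0.004,0.004,0,0,0,0],[0,-0.004,0.004,0.1,0,0,0],[0,-0.004,0.004,0.18,0,0,0],[0,-0.004,0.004,0.22,0,0,0],[0,-0.004,0.004,0.26,0,0,0],[0,-0.004,0.004,0.29,0,0,0],[0,-0.004,0.004,0.29,0,0,0],[0,-0.004,0.004,0.29,0,0,0]]]'; python3 plan.py 578.7,145.2,71,187.4
```

```text
t: 46.6
ee_pos: [0.5789, 0.1467, 0.0851]
tcp_rot: [-0.064, 0.998, 0.0, 0.0]
wrist_force: [0.3, 0.1, -1.0]
width: 0.0186
finger_force: 81.9
t 46.6 tcp [578.9 146.7  85.1] yaw -172.7 w 18.6 F [ 0.3  0.1 -1. ] ff 81.9 q [ 0.14  0.25  0.03  1.35 -0.    0.01]
578.7,145.2,71,187.4 -> [ 0.002 -0.006  0.056  0.     0.001 -0.001]
```

```bash
python3 -m inch '[[[0,0.001,-0.003,0.03,0,0,0],[0,0.001,-0.004,0.045,0,0,0],[0,0.001,-0.004,0.056,0,0,0],[0,0.001,-0.004,0.056,0,0,0],[0,0.001,-0.004,0.056,0,0,0],[0.5,0.001,-0.004,0.056,0,0,0],[0.6,0.001,-0.004,0.056,0,0,0],[0.6,0.001,-0.004,0.056,0,0,0]]]'; python3 plan.py; python3 -m inch '[[[0.6,0,0,0,0,0,0],[0.6,0,0,0,0,0,0],[0.6,0,0,-0.1,0,0,0],[0.6,0,0,-0.2,0,0,0],[0.6,0,0,-0.4,0,0,0],[0.6,0,0,-0.5,0,0,0],[0.6,0,0,-0.5,0,0,0],[0.6,0,0,-0.5,0,0,0]]]'; python3 -m inch '[[[0.6,0.14,0,0,0,0,0],[0.6,0.3,0,0,0,0,0],[0.6,0.45,0,0,0,0,0],[0.6,0.6,0,0,0,0,0],[0.6,0.7,0,0,0,0,0],[0.6,0.7,0,0,0,0,0],[0.6,0.7,0,0,0,0,0],[0.6,0.7,0,0,0,0,0]]]'; python3 - <<'E'
from cell import *;from h import *
for n in("top","scene"):
    c=camera(n);np.savez(n+"0.npz",**c)
E
python3 m.py | grep -E "bar|rim|foot \[2|cap"; python3 dif.py | cut -c1-32; python3 plan.py
```

```text
t: 47.4
ee_pos: [0.5787, 0.1457, 0.0708]
tcp_rot: [-0.064, 0.998, 0.0, 0.0]
wrist_force: [0.7, 0.2, -0.5]
width: 0.0514
finger_force: 0.0
t 47.4 tcp [578.7 145.7  70.8] yaw -172.7 w 51.4 F [ 0.7  0.2 -0.5] ff 0.0 q [0.13 0.26 0.01 1.33 0.   0.01]
t: 48.2
ee_pos: [0.579, 0.1458, 0.1965]
tcp_rot: [-0.064, 0.998, 0.0, 0.001]
wrist_force: [0.3, -0.1, -0.5]
width: 0.0513
finger_force: 0.0
t: 49.0
ee_pos: [0.4051, 0.1233, 0.1945]
tcp_rot: [-0.064, 0.998, -0.0, -0.001]
wrist_force: [0.4, -0.3, 0.2]
width: 0.0514
finger_force: 0.0
top bar top [252. 215.] 237 rect [577.9 145.7  71.6  18.6   7.5] med [577.7 145.3  97.8]
top rim [263. 216.] 105 rect [580.4 126.6  58.5  21.    7.4] med [581.6 120.8  37.1]
top rim [244. 219.] 86 rect [575.4 167.2  57.6  13.3   7.9] med [574.6 169.5  36.8]
top rim [377. 229.] 266 rect [ 547.5 -151.    52.    45.7   28.1] med [ 543.5 -154.1   36.2]
top cap [316. 306.] 153 rect [366.8   0.9  31.2  29.6  44.3] med [366.6   0.7  66.9]
top cap [523. 399.] 29 rect [ 129.9 -492.4   12.8   13.8   87.1] med [ 129.9 -492.9   68.5]
top foot [257. 221.] 344 rect [577.8 144.7 
[... 559 characters left out ...]
53.1  37.2]
scene cap [226.  84.] 37 rect [ 140.  -488.7   21.3   33.3   89.9] med [ 139.1 -491.2   67. ]
scene cap [299. 166.] 85 rect [367.8   2.1  36.8  28.9  37. ] med [371.8   4.3  67.9]
scene foot [212. 216.] 30 rect [635.7 -89.7  10.3  39.7  10.6] med [636.3 -82.6   9.5]
scene foot [295. 250.] 279 rect [579.1 145.3  86.5  81.6   6.3] med [606.6 170.2   8.5]
scene foot [266. 274.] 29 rect [703.5 156.7   9.7  26.7  44.3] med [704.8 157.5   8.9]
1 peak 1.7 centroid 1.71 [20 18 
2 peak 1.76 centroid 1.73 [17 14
3 peak 1.7 centroid 1.72 [20 18 
4 peak 1.76 centroid 1.75 [17 16
t 49.1 tcp [405.4 123.4 194.9] yaw -172.7 w 51.2 F [ 0.1  0.2 -0. ] ff 0.0 q [ 0.14 -0.22 -0.22  1.57 -0.    0.01]
```

The wrench stands centred in its well with its bar at the starting height. All screws are home and the gripper is clear, so I hand in.

```bash
python3 -c "
from cell import *;print(close_job())"
```

```text
the job is handed in; nothing more can be done
None
```

The job is handed in: all four screws read 1.71–1.75 rad on the top camera after the two crosswise passes (screw 3 slipped back to about 1.43 and I re-tightened it), and the wrench stands released and centred in its stand at about 49 s; the hand-in call returned no verdict.

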